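Tip up the pens and stand them in the block

ROBOT

A 7-joint arm with a two-finger parallel gripper is mounted at the origin on a cart in front of the work surface, level with it; the furniture and walls round the work are solid. World frame = base frame: x ahead of the robot, y to its left, z up, the work surface at z = 0. Lengths are in m, angles in rad, forces in N, time in s.
With the tool pointing down it reaches from about 0.4 to 0.85 m from the base axis. Payload 10.4 kg.
Tool frame: the origin (TCP) lies midway between the tips of the shut fingers; the grasp point (between the pads) lies 19 mm behind it; z points along the fingers, y is the line along which they close (so a half turn about z gives the same grasp; the last joint's range is limited). The gripper opens to 87 mm and grips with 3 to 60 N. Pads are 19 mm wide; open, the fingers measure 117 mm over their backs; the gripper's body (75 mm by 190 mm) begins 51 mm behind the grasp point.
Start: joints at [1.179, 0.332, -0.065, 1.46, 0.022, 1.35, -0.088], TCP at [0.225, -0.583, 0.223] pointing down, gripper open.
Joint ranges: [-2.6, 2.6], [-0.5, 2.12], [-1.47, 1.34], [0.16, 2.42], [-1.27, 4.41], [0.06, 2.06], [-2.6, 2.6]. Speed limits (rad/s): [2.22, 2.22, 2.79, 2.79, 3.14, 3.14, 3.14].

INTERFACE

Orientations are given as a unit quaternion [x, y, z, w].
In Python, from bench import r gives the robot as it stands.
- The arm moves only by the tool arm_command, never from a script. Its argument "moves" is one flat list of numbers, 4 for each row, row after row: the shift along the tool's x, y, z in cm, then the turn about the tool's z in degrees. A call has 1 to 12 rows; each row shifts and turns the commanded pose from where the row before left it, along the tool's axes as they then stand; what a row does not reach is not made up. A row lasts 1/12 s, in which the tool goes at most 41.7 mm and 7.16 degrees, less where a joint would pass 70% of its speed; a pose out of reach is approached as far as the arm can. A call with a gripper value outside its range is refused whole. "fingers" is the opening in per cent of the stroke, from 0 (shut) to 100 (fully open), set as the call begins (left out, the last holds). The fingers move at their own pace and stop on an object; "squeeze" is the grip in N (left out, the last holds). Time passes only in rows, so rows that do not move let the fingers close. It gives the time, the measured TCP pose, the force, the opening and the grip force at its end, in the units of the state.
- r.read_state(): the state, without advancing time (a new reading comes with each control period).
- r.camera(name): name is "scene" or "top" or "wrist"; returns the picture (480x640x3 uint8, red, green, blue); there is no depth.
- r.camera_info(name): a dict with "fx", "fy", "cx", "cy" (pixels), "k1" (the pictures are not rectified: a ray, as slopes to the right and down, at radius r is drawn at 1 + k1 r^2 times it, then the intrinsics apply), "origin" and "attitude" of the camera in the world. Camera axes: x right, y up, looking along -z (the intrinsics and any distortion apply to the point x, -y, -z); pixel columns grow to the right and rows downward; lengths in m; the calibration is good to about 2 mm. A picture is of the moment at which its call begins: read the wrist's pose just before it. camera_info takes no time and is no camera call; for the wrist camera it gives the pose at the moment of the call.
- r.close_job(): hands the job in; it is judged then, once.
The state is a dict: "time": time; "joint_positions": joint angles; "joint_vel": joint speeds; "joint_torque": joint torques, N m; "ee_pos": TCP position; "eef_rot": TCP orientation; "ft_force": force on the tool from outside, world axes, zero at the start; "torque": the same for the moment, N m; "width": finger opening in m; "grip_force": force on a finger pad.
Only numpy, scipy, OpenCV 4.12 (cv2) and the standard library are available. Lean on these libraries where they do the work, as an engineer would, in place of code of your own. Each camera call takes 0.05 s, during which the arm holds its last target. There are 200 camera calls.

TASK

Push the tip-up cradle level, lay all the pens from the desk flat in its slots, and then, with all of them in, press its paddle right down with the fingers so that their ends tip up together. Take each pen by its raised end and stand it upright, either end up, in a pocket of the wooden pen block on the desk; when all of them stand there, push the cradle level again. Leave the eraser and the tape roll alone.

Things in the scene. Friction and masses are not known exactly. Their poses are not given: they have to be found in the camera images.
- marker: black marker, lying on the desk at the start, 129 mm long, 17 mm wide, 16 mm high as it lies (it does not roll), 20 g. Origin: under the middle of its length, on the underside. Its y axis runs along its length (z up as it lies). Two or three of the three pens (marker, highlighter, pen) are present.
- highlighter: green highlighter, lying on the desk at the start, 123 mm long, 16 mm wide, 15 mm high as it lies (it does not roll), 20 g. Origin: under the middle of its length, on the underside. Its y axis runs along its length (z up as it lies). Two or three of the three pens (marker, highlighter, pen) are present.
- pen: red and white ball pen, lying on the desk at the start, 140 mm long, 10 mm wide, 10 mm high as it lies (it does not roll), 20 g. Origin: under the middle of its length, on the underside. Its y axis runs along its length (z up as it lies). Two or three of the three pens (marker, highlighter, pen) are present.
- cradle: tip-up pen cradle, fixed to the desk: dark base plate 190 x 222 mm, two metal cheeks, and between them a rocker on a pivot 55 mm above the desk. Origin: on the desk below the middle of the pivot; x points from the pivot toward the trough (the end that rises), y along the pivot, z up. The trough plate (x -8 to 95, y -89 to 89 mm) has its top 61 mm above the desk when level.
- slot1 (a point): where the middle of a pen goes in the first slot: on the trough plate's top, 72 mm from the pivot, y = -50 mm (beside the return tab). Moves with the rocker; x along the slot toward the rising end, z out of the plate. Pens lie flat along x; the outer end sticks out past the plate's edge over a tongue 7 mm wide, 6 mm thick, level with the plate, which reaches 124 mm from the pivot.
- slot2 (a point): the same for the middle slot, y = 0. The slots are the gaps between eight grey tapered teeth on the plate (20 mm high, 6 mm thick along x, 26 mm wide at the foot, 12 mm at the top), 14 and 86 mm from the pivot at y = -75, -25, 25, 75 mm: 24 mm wide at the bottom, 38 mm at the top. Between 17 and 83 mm and beyond 89 mm from the pivot there are no teeth in the fingers' way.
- slot3 (a point): the same for the slot at y = +50 mm.
- end_stop (a point): middle of the foot of the upright end stop across the trough's lower end: its face is 1 mm behind the pivot line (x = -1 mm) and it stands 18 mm above the plate. A pen's inner end goes against it or up to 25 mm short of it; tipped up, the pens may slide down to it.
- rocker (a joint): angle of the rocker: 0 = trough level, grows as the paddle goes down and the trough end rises, 0.80 = at its stop. The pivot is stiff: it stays where it is left; the paddle needs about 6 to 8 N, the return tab about 4 to 6 N.
- paddle_top (a point): centre of the upper face of the paddle, a dark rubber plate 36 x 70 mm on two arms, on the other side of the pivot from the trough and 60 mm from it; it slopes 25 degrees upward away from the pivot when the trough is level, 21 degrees downward at the stop. Its centre is about 86 mm above the desk with the trough level and about 37 mm at the stop. The point's axes are those of the slots.
- tab_top (a point): centre of the upper face of the return tab, a metal tab 80 x 32 mm level with the trough plate beside slot1 (55 mm from the pivot along x, at y = -104 mm); pushing it down brings the trough level again (its top is then 61 mm above the desk).
- pen_block: loose wooden pen block, 60 x 154 x 75 mm high, 0.8 kg, standing on the desk, with three square pockets 34 x 34 mm, 68 mm deep (7 mm floor), in a row along its y axis at y = -47, 0 and 47 mm. Origin: centre of the underside; z up.
- tray_black: top tray of a fixed stack of four letter trays (330 mm along the desk's y, 269 mm along x) between the robot and the pens; origin in the middle of its underside, about 155 mm above the desk. The stack stands 206 mm high, with papers on it up to about 250 mm: pass above or beside it.
- eraser: small blue and white eraser 20 x 42 x 13 mm lying on the desk, not to be disturbed.
- tape: roll of brown tape, 92 mm across, 48 mm high, on the desk, not to be disturbed.

How it is judged:
By the outcome, as a careful person would: the job done as asked, in the order asked, and still so for the second after the job is handed in, with the robot touching nothing.
Of marker, highlighter, pen only 2 to 3 are there at a start; the rules pass over those that are not, and their reading is None.
At some moment in a run one of pen_block may be knocked a few centimetres aside while the robot is not near it.
Once in a run the grip may slacken for a moment while it holds something.
It also fails if it takes over 210 s, if anything falls off the work surface, if the arm or the gripper's body presses on something with over 40 N, if the wrist force passes 120 N, or if a joint passes its speed limit or range.

## Working session

There is one attempt and no reset: what is moved stays moved. The work goes in short steps, Python scripts to look and compute and a tool call to move; the robot and the scene stay as the last step left them, time stands still between calls to the robot, and variables do not carry over. Pictures are saved under pics/ and viewed, at most 14 in all, crops included, and the job is handed in when it is done.

Besides the shell and the picture viewer there is one more tool, called after ">>>" in YAML: its name, and indented under it one key for each argument. arm_command: Moves the arm, as the interface text tells. Its arguments: {"type":"object","properties":{"moves":{"type":"array"},"fingers":{"type":"number"},"squeeze":{"type":"number"}},"required":["moves"]}

```bash
ls; mkdir -p pics
python3 - <<'E'
from bench import r
import cv2
s=r.read_state();print({k:(v if not hasattr(v,'tolist') else v.tolist()) for k,v in s.items()})
for n in("scene","top","wrist"):
    print(n,r.camera_info(n))
a=[r.camera(n)[:,:,::-1] for n in("top","scene")]
for n,i in zip(("top","scene"),a): cv2.imwrite(f"pics/{n}0.png",i)
E
```

```text
pics
{'time': 0.0, 'joint_positions': [1.179422786259174, 0.3328473230456039, -0.06467442422902542, 1.4609629056801672, 0.02163330280405647, 1.3499084631210467, -0.08847985264007445], 'joint_vel': [0.0009519709390177616, 0.0001402583603720022, 0.00012551311714580331, 0.0005814769500314125, 0.0006521569397535486, -0.00030182625355942145, -0.0019430854704380514], 'joint_torque': [0.0010559047950664535, -62.32489585876465, 0.025413392577320337, -38.9897346496582, -0.06129342829808593, 0.039786428678780794, 0.00012221531051181955], 'ee_pos': [0.22511957980950684, -0.5826214193625782, 0.22175891743434253], 'eef_rot': [0.9830463486223163, 0.18335584323657728, -0.0001842725245825481, -0.0006908364289675114], 'ft_force': [0.2676822893229869, -0.2628808395451625, 0.37678446978736196], 'torque': [-1.7659112024656537e-05, -0.0012574618627721015, 0.009262461671236049], 'grip_force': 0.0, 'width': 0.08722421231303144}
scene {'fx': 448.9597438793619, 'fy': 448.9597438793619, 'cx': 322.1459268361208, 'cy': 231.82346077184354, 'k1': -0.09183339597072758, 'origin': array([1.0845066 , 0.45558748, 0.75527982]), 'attitude': array([0.16973532, 0.35594846, 0.82839057, 0.39781865])}
top {'fx': 539.3110339447392, 'fy': 539.3110339447392, 'cx': 306.8351635318269, 'cy': 241.06437523014984, 'k1': -0.038618949055928074, 'origin': array([0.36507818, 0.05921307, 1.42954259]), 'attitude': array([ 0.04572774, -0.0437791 , -0.70432961,  0.70704467])}
wrist {'fx': 362.48711843118554, 'fy': 362.48711843118554, 'cx': 313.2562277028455, 'cy': 241.94271480168885, 'k1': -0.059011003962320986, 'origin': array([ 0.28811723, -0.55813192,  0.38356691]), 'attitude': array([-0.10154118,  0.07137789, -0.56075581,  0.81862537])}
```

View pics/top0.png

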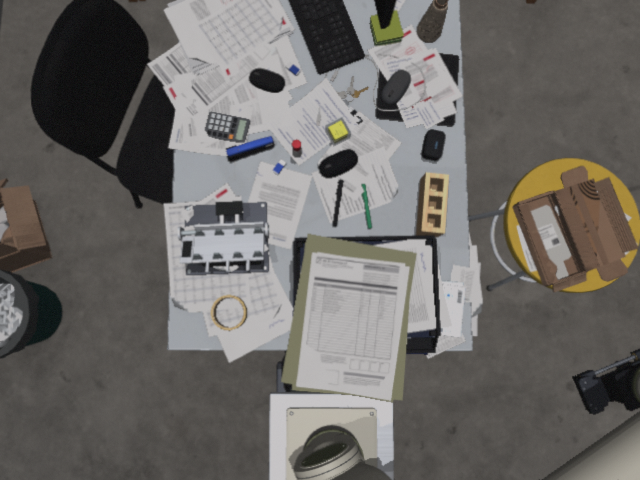

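View pics/scene0.png

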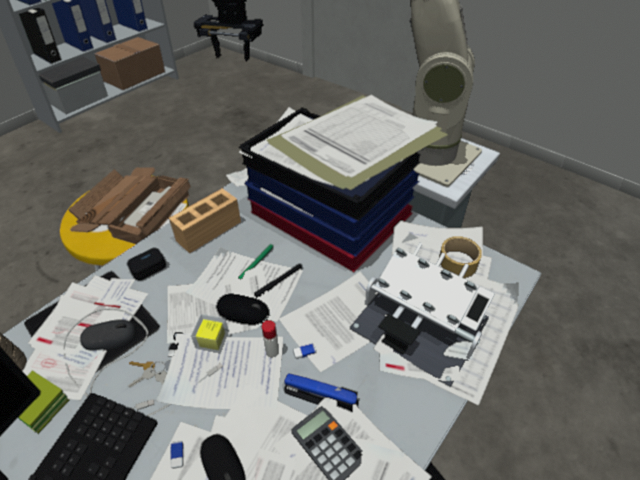

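Top view: cradle at (225,240) with its paddle (230,210) on the far side, marker (338,203), highlighter (367,206), block (433,204), tape (228,313), eraser (279,167). No red-white pen is obvious, so I'll zoom in and write the helpers.

```bash
cat > h.py <<'E'
import numpy as np, cv2
from scipy.spatial.transform import Rotation as R
from bench import r
def ray(info,px):
    K=np.array([[info['fx'],0,info['cx']],[0,info['fy'],info['cy']],[0,0,1]])
    u=cv2.undistortPoints(np.float64(px).reshape(-1,1,2),K,np.array([info['k1'],0,0,0.]))[:,0]
    d=np.c_[u[:,0],-u[:,1],-np.ones(len(u))]
    return np.array(info['origin']),R.from_quat(info['attitude']).apply(d)
def plane(info,px,z):
    o,d=ray(info,px); return o+d*((z-o[2])/d[:,2])[:,None]
def proj(info,P):
    p=R.from_quat(info['attitude']).inv().apply(np.atleast_2d(P)-info['origin'])
    s=np.c_[p[:,0]/-p[:,2],-p[:,1]/-p[:,2]]; k=1+info['k1']*(s**2).sum(1,keepdims=True)
    return s*k*info['fx']+[info['cx'],info['cy']]
def yaw(q):
    x=R.from_quat(q).apply([1,0,0]); return np.degrees(np.arctan2(x[1],x[0]))
def go(*tg):
    """targets (x,y,z[,yaw]) -> tool-axis cm shifts, turn in deg (turn comes first), from the measured pose"""
    s=r.read_state(); p=np.array(s['ee_pos']); y=yaw(s['eef_rot'])
    print('t %.1f pos'%s['time'],p.round(4),'yaw %.1f w %.4f grip %.1f F'%(y,s['width'],s['grip_force']),np.round(s['ft_force'],1))
    for t in tg:
        ny=t[3] if len(t)>3 else y
        turn=(y-ny+180)%360-180; a=np.radians(ny); d=np.array(t[:3])-p
        print('turn %.1f'%turn,'shift cm',np.round([100*(d[0]*np.cos(a)+d[1]*np.sin(a)),100*(d[0]*np.sin(a)-d[1]*np.cos(a)),-100*d[2]],2))
        p=np.array(t[:3]);y=ny
def shot(n,name):
    i=r.camera_info(n); im=r.camera(n)[:,:,::-1].copy(); cv2.imwrite(f'pics/{name}.png',im); return i,im
E
python3 - <<'E'
from h import *
im=cv2.imread('pics/top0.png')
a=cv2.resize(im[110:350,160:480],(800,600),interpolation=cv2.INTER_CUBIC);cv2.imwrite('pics/topz.png',a)
im=cv2.imread('pics/scene0.png')
a=cv2.resize(im[210:410,340:540],(600,600),interpolation=cv2.INTER_CUBIC);cv2.imwrite('pics/scz.png',a)
E
```

```text
(no output)
```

View pics/topz.png

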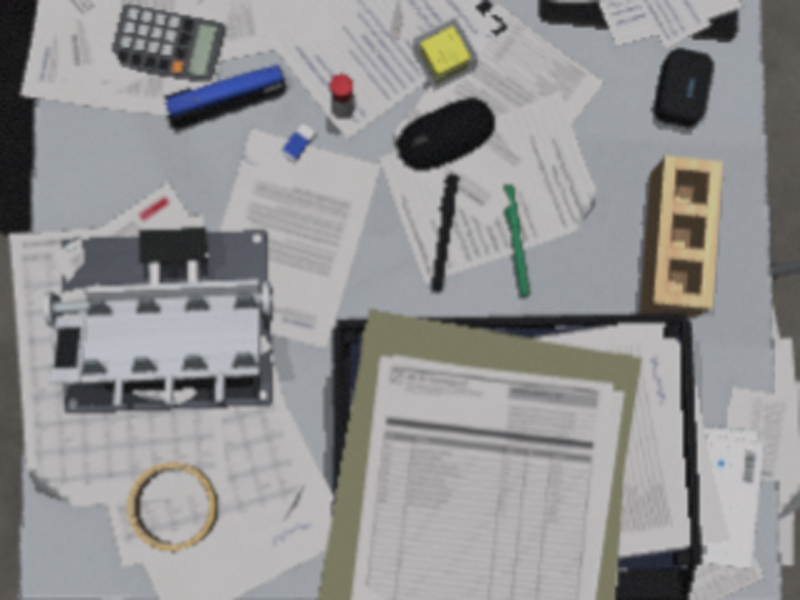

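View pics/scz.png

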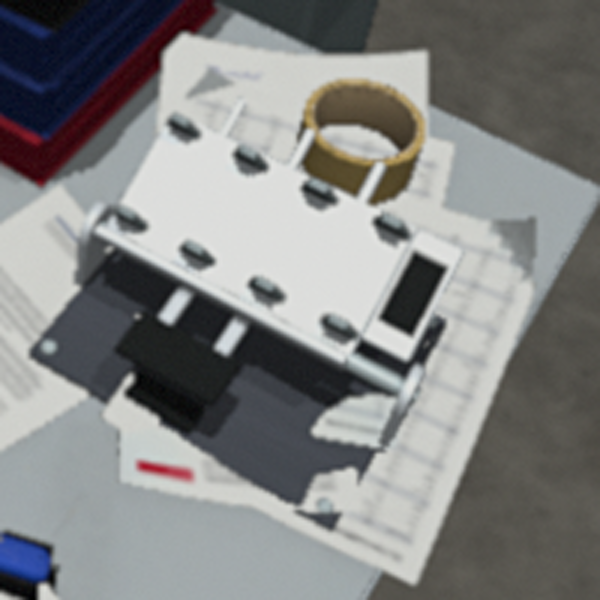

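The zoom confirms two pens only, marker and highlighter. The cradle is tipped up, with its trough toward the robot and its tab on the +y side. Next: measurements.

Run:
```python
from h import *
ti=r.camera_info('top'); im=cv2.imread('pics/top0.png')
f=lambda a:np.array(a)/2.5+[160,110]-0.3
c=plane(ti,f([(63,232),(267,232),(272,403),(66,410)]),0.006)
print('plate',c.round(3).tolist(),'sides',[np.linalg.norm(c[i]-c[i-1]).round(3) for i in range(4)],'mid',c.mean(0).round(3))
d=c[2]-c[1]+c[3]-c[0]; e=c[0]-c[1]+c[3]-c[2]; print('yaw x-axis',np.degrees(np.arctan2(d[1],d[0])),'from y side',np.degrees(np.arctan2(e[1],e[0]))-90+180)
h=plane(ti,f([(50,307),(268,300)]),0.055); print('hubs',h.round(3).tolist())
print('pad/paddle',plane(ti,f([(68,348),(172,243)]),0.05).round(3).tolist())
hsv=cv2.cvtColor(im,cv2.COLOR_BGR2HSV)
def mask(roi,m):
    z=np.zeros(im.shape[:2],np.uint8);x0,y0,x1,y1=roi;z[y0:y1,x0:x1]=m[y0:y1,x0:x1];return z
def big(m,z,n):
    cs=cv2.findContours(m,cv2.RETR_EXTERNAL,cv2.CHAIN_APPROX_NONE)[0];k=max(cs,key=cv2.contourArea)
    P=plane(ti,k[:,0,:].astype(float),z)[:,:2]
    (cx,cy),(w,h),a=cv2.minAreaRect(np.float32(P*1000)); b=cv2.boxPoints(((cx,cy),(w,h),a))
    l=[b[1]-b[0],b[2]-b[1]];L=max(l,key=np.linalg.norm); print(n,'mm',round(cx,1),round(cy,1),'size',round(w,1),round(h,1),'long dir deg',round(float(np.degrees(np.arctan2(L[1],L[0]))),1))
V=hsv[...,2];S=hsv[...,1];H=hsv[...,0]
big(mask((328,178,350,232),((V<70)*255).astype(np.uint8)),.008,'marker')
big(mask((355,180,378,235),((S>110)&(H>60)&(H<95))*np.uint8(255)),.008,'highl')
big(mask((415,165,455,240),((H>8)&(H<25)&(S>60)&(V>190))*np.uint8(255)),.075,'block top')
big(mask((268,155,292,178),((H>105)&(H<130)&(S>110))*np.uint8(255)),.013,'eraser blue')
print('tray', plane(ti,[(293,236),(440,236),(297,238),(415,250),(367,235)],.2).round(3).tolist())
go((.5,.28,.3,0))
```

```text
plate [[0.65, 0.392, 0.006], [0.65, 0.172, 0.006], [0.466, 0.165, 0.006], [0.458, 0.383, 0.006]] sides [np.float64(0.192), np.float64(0.22), np.float64(0.184), np.float64(0.218)] mid [0.556 0.278 0.006]
yaw x-axis -177.37165614637414 from y side 181.1738713213624
hubs [[0.561, 0.392, 0.055], [0.569, 0.166, 0.055]]
pad/paddle [[0.519, 0.373, 0.05], [0.63, 0.268, 0.05]]
marker mm 650.9 -18.0 size 13.7 124.7 long dir deg -7.2
highl mm 633.2 -96.6 size 98.6 8.8 long dir deg 9.1
block top mm 639.7 -264.9 size 55.5 149.7 long dir deg -5.3
eraser blue mm 744.5 142.5 size 16.7 22.1 long dir deg -32.5
tray [[0.533, 0.095, 0.2], [0.535, -0.244, 0.2], [0.529, 0.086, 0.2], [0.502, -0.185, 0.2], [0.536, -0.076, 0.2]]
t 0.1 pos [ 0.2252 -0.5827  0.2218] yaw 21.1 w 0.0872 grip 0.0 F [0.7 0.  0.2]
turn 21.1 shift cm [ 27.48 -86.27  -7.82]
```

>>> arm_command:
  moves: [0,0,-3.4,7.03,0,0,-3.4,7.03,0,0,-3.2,7.03,2,-3.2,0,0,2,-3.2,0,0,2,-3.2,0,0,2,-3.2,0,0,2,-3.2,0,0,2,-3.2,0,0,2,-3.2,0,0,2,-3.2,0,0,2,-3.2,0,0]
  fingers: 100

```text
time: 1.1
ee_pos: [0.4056, -0.2931, 0.3224]
eef_rot: [1.0, 0.0, -0.0, 0.0]
ft_force: [1.5, -0.8, 0.2]
width: 0.0873
grip_force: 0.0
```

>>> arm_command:
  moves: [2.1,-3.2,0,0,2.1,-3.2,0,0,2.1,-3.2,0,0,2.1,-3.2,0,0,2.1,-3.2,0,0,2,-3.2,0,0,2,-3.2,0,0,0,0,0,0,0,0,0,0]

```text
time: 1.85
ee_pos: [0.5504, -0.0682, 0.3219]
eef_rot: [1.0, 0.003, -0.001, -0.001]
ft_force: [-0.9, -1.6, -0.8]
width: 0.0869
grip_force: 0.0
```

Run:
```python
from h import *
go((.506,.381,.32,0))
print(r.read_state()['joint_positions'])
i,im=shot('wrist','w1'); print(i['origin'],R.from_quat(i['attitude']).apply([0,0,-1]))
```

```text
t 1.9 pos [ 0.5504 -0.0682  0.3219] yaw 0.3 w 0.0869 grip 0.0 F [-0.9 -1.6 -0.8]
turn 0.3 shift cm [ -4.44 -44.92   0.19]
[ 0.47905595  0.17949561 -0.50498833  1.46213372  0.08548534  1.52319068
 -1.58880542]
[ 0.61796799 -0.06755145  0.48362113] [-0.24784155  0.00133388 -0.96879966]
```

View pics/w1.png

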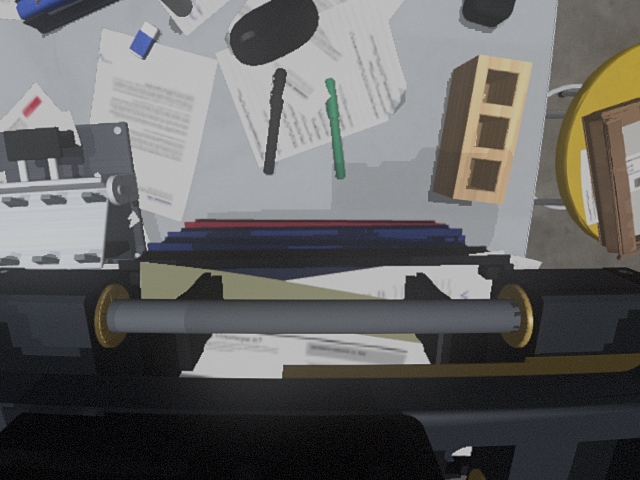

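The wrist view shows the marker at (275,122), the highlighter at (336,128), the block at (487,130) and the eraser at (144,40). I'll measure from this picture and move to the tab.

```bash
cat >> h.py <<'E'
def big(info,m,roi,z,n):
    k0=np.zeros(m.shape,np.uint8);x0,y0,x1,y1=roi;k0[y0:y1,x0:x1]=m[y0:y1,x0:x1]*np.uint8(255)
    k=max(cv2.findContours(k0,cv2.RETR_EXTERNAL,cv2.CHAIN_APPROX_NONE)[0],key=cv2.contourArea)
    P=plane(info,k[:,0,:].astype(float),z)[:,:2]
    (cx,cy),(w,h),a=cv2.minAreaRect(np.float32(P*1000)); b=cv2.boxPoints(((cx,cy),(w,h),a))
    L=max([b[1]-b[0],b[2]-b[1]],key=np.linalg.norm)
    print(n,'mm',round(cx,1),round(cy,1),'size',round(w,1),round(h,1),'dir',round(float(np.degrees(np.arctan2(L[1],L[0]))),1))
E
python3 - <<'E'
from h import *
i=r.camera_info('wrist'); im=cv2.imread('pics/w1.png'); H,S,V=cv2.split(cv2.cvtColor(im,cv2.COLOR_BGR2HSV))
big(i,V<75,(258,66,292,182),.008,'marker')
big(i,(S>90)&(H>60)&(H<95),(320,70,350,185),.008,'highl')
print('block top corners',plane(i,[(477,56),(531,63),(507,202),(457,196)],.075).round(3).tolist())
print('hub',plane(i,[(121,187),(120,127)],.055).round(3).tolist())
E
```

```text
marker mm 651.0 -18.4 size 15.3 128.2 dir -8.9
highl mm 642.7 -95.8 size 121.2 10.8 dir 7.5
block top corners [[0.716, -0.242, 0.075], [0.711, -0.301, 0.075], [0.561, -0.292, 0.075], [0.567, -0.233, 0.075]]
hub [[0.575, 0.161, 0.055], [0.644, 0.155, 0.055]]
```

>>> arm_command:
  moves: [-0.4,-4.1,0,0,-0.4,-4.1,0,0,-0.4,-4.1,0,0,-0.4,-4.1,0,0,-0.4,-4.1,0,0,-0.4,-4.1,0,0,-0.4,-4.1,0,0,-0.4,-4.1,0,0,-0.4,-4.1,0,0,-0.4,-4.1,0,0,-0.4,-3.9,0,0,0,0,0,0]
  fingers: 0

```text
time: 2.9
ee_pos: [0.502, 0.3846, 0.3212]
eef_rot: [1.0, 0.004, -0.002, -0.001]
ft_force: [-0.5, 0.8, -0.8]
width: 0.0145
grip_force: 0.0
```

Run:
```python
from h import *
go((.506,.381,.14,0),(.506,.381,.058,0))
i,im=shot('wrist','w2')
```

```text
t 2.9 pos [0.502  0.3846 0.3212] yaw 0.5 w 0.0145 grip 0.0 F [-0.5  0.8 -0.8]
turn 0.5 shift cm [ 0.4   0.36 18.12]
turn 0.0 shift cm [0.  0.  8.2]
```

View pics/w2.png

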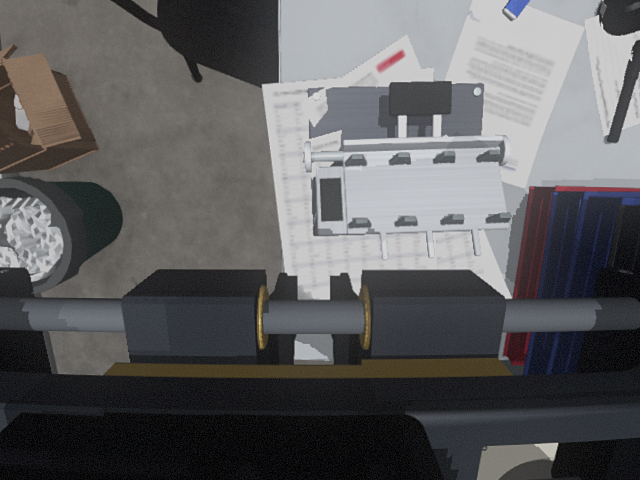

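The cradle is seen well: hubs at (308,157) and (505,150), tab pad at (331,200), paddle at (420,98).

Run:
```python
from h import *
i=r.camera_info('wrist')
h=plane(i,[(308,157),(505,150)],.055); print('hubs',h.round(3).tolist()); d=h[0]-h[1]; print('yaw',np.degrees(np.arctan2(d[1],d[0]))-90,'mid',h.mean(0).round(3))
print('plate far corners',plane(i,[(310,88),(484,83)],.006).round(3).tolist())
print('tab pad@.0986',plane(i,[(331,200)],.0986).round(3).tolist(),'paddle@.037',plane(i,[(420,98)],.037).round(3).tolist())
print('tongue ends top@.148',plane(i,[(384,257),(431,255),(478,253)],.148).round(3).tolist())
```

```text
hubs [[0.563, 0.389, 0.055], [0.574, 0.159, 0.055]]
yaw 2.780029255315114 mid [0.568 0.274 0.055]
plate far corners [[0.645, 0.388, 0.006], [0.655, 0.17, 0.006]]
tab pad@.0986 [[0.519, 0.364, 0.099]] paddle@.037 [[0.631, 0.259, 0.037]]
tongue ends top@.148 [[0.471, 0.314, 0.148], [0.473, 0.268, 0.148], [0.475, 0.222, 0.148]]
```

>>> arm_command:
  moves: [0.3,0.9,3,0.5,0,0,3.5,0,0,0,3.5,0,0,0,3.5,0,0,0,3.5,0,0,0,2,0,0,0,1.2,0,0,0,1.2,0,0,0,1.2,0,0,0,1.2,0,0,0,1.2,0,0,0,0,0]

```text
time: 3.95
ee_pos: [0.5082, 0.3688, 0.0706]
eef_rot: [1.0, -0.004, -0.001, 0.0]
ft_force: [0.6, -0.4, -0.3]
width: 0.0005
grip_force: 0.0
```

>>> arm_command:
  moves: [0,-0.5,0.4,0,0,0,0.4,0,0,0,0.2,0,0,0,0,0]

```text
time: 4.28
ee_pos: [0.5085, 0.3748, 0.0625]
eef_rot: [1.0, -0.004, 0.0, -0.0]
ft_force: [-0.2, 1.2, -0.7]
width: 0.0006
grip_force: 0.0
```

Run:
```python
from h import *
go((.506,.375,.06,0))
i,im=shot('scene','s2'); cv2.imwrite('pics/s2z.png',cv2.resize(im[190:410,320:560],(600,550)))
```

```text
t 4.3 pos [0.5085 0.3748 0.0625] yaw -0.4 w 0.0006 grip 0.0 F [-0.2  1.2 -0.7]
turn -0.4 shift cm [-0.25 -0.02  0.25]
```

View pics/s2z.png

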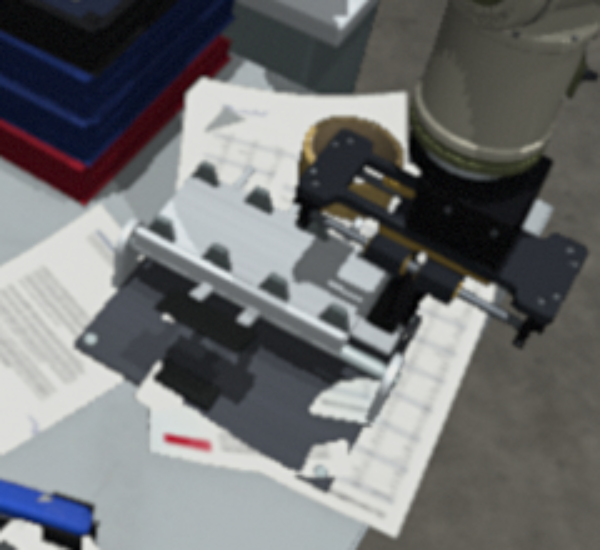

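The rocker is nearly level under the fingertips (around (370,290)). I'll press to the stop, then rise.

>>> arm_command:
  moves: [0,0,0.25,0,0,0,0.2,0,0,0,0,0]

```text
time: 4.58
ee_pos: [0.5089, 0.3746, 0.0611]
eef_rot: [1.0, -0.004, 0.001, 0.0]
ft_force: [-9.3, -7.5, 26.4]
width: 0.0007
grip_force: 13.2
```

>>> arm_command:
  moves: [0,0,-2,0,0,0,-3,0,-0.5,0,-4,0,-0.5,2,-4,0,-0.5,2,-4,0,0,4,-3,0,0,1,-2,0,0,0,0,0,0,0,0,0]
  fingers: 60

```text
time: 5.33
ee_pos: [0.4945, 0.2934, 0.2683]
eef_rot: [1.0, -0.005, 0.001, -0.0]
ft_force: [-0.2, 0.7, -0.7]
width: 0.0493
grip_force: 0.0
```

Run:
```python
from h import *
go((.651,-.018,.15,0))
i,im=shot('wrist','w3')
```

```text
t 5.3 pos [0.4945 0.2934 0.2683] yaw -0.6 w 0.0493 grip 0.0 F [-0.2  0.7 -0.7]
turn -0.6 shift cm [15.65 31.14 11.83]
```

View pics/w3.png

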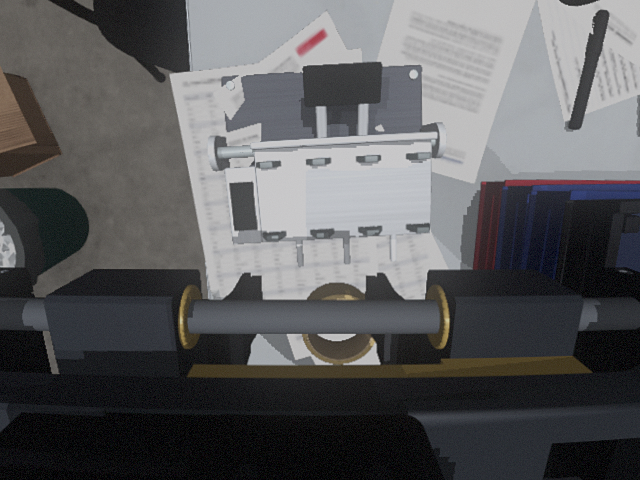

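Level now: tongue tips at (300,264), (347,262), (394,259); paddle centre (343,83).

Run:
```python
from h import *
i=r.camera_info('wrist')
t=plane(i,[(300,264),(347,262),(394,259)],.061);print('tongues',t.round(4).tolist())
# teeth tops near (inner,outer rows)
print('outer teeth tops',plane(i,[(272,235),(321,232),(369,229),(418,227)],.081).round(4).tolist())
print('inner teeth tops',plane(i,[(268,162),(318,159),(368,157),(418,154)],.081).round(4).tolist())
print('paddle',plane(i,[(343,83)],.086).round(4).tolist(),'hubs',plane(i,[(220,152),(437,140)],.055).round(4).tolist())
```

```text
tongues [[0.4435, 0.3095, 0.061], [0.4454, 0.2595, 0.061], [0.4483, 0.2095, 0.061]]
outer teeth tops [[0.4801, 0.3357, 0.081], [0.4827, 0.2874, 0.081], [0.4854, 0.2402, 0.081], [0.4871, 0.1919, 0.081]]
inner teeth tops [[0.5507, 0.3371, 0.081], [0.553, 0.29, 0.081], [0.5545, 0.2431, 0.081], [0.5572, 0.196, 0.081]]
paddle [[0.6193, 0.2675, 0.086]] hubs [[0.5604, 0.3885, 0.055], [0.5707, 0.1701, 0.055]]
```

>>> arm_command:
  moves: [1.86,3.46,0,0,1.86,3.46,0,0,1.86,3.46,0,0,1.86,3.46,0,0,1.86,3.46,0,0,1.86,3.46,0,0,1.86,3.46,0,0,1.86,3.46,0,0,1.9,3.46,0,0,0,0,3,4.1,0,0,4,4.2,0,0,0,0]

```text
time: 6.38
ee_pos: [0.6552, -0.0188, 0.1874]
eef_rot: [0.997, -0.078, -0.007, 0.0]
ft_force: [-1.7, -0.1, -3.0]
width: 0.0523
grip_force: 0.0
```

Run:
```python
from h import *
go((.659,-.0196,.06,-8.9),(.659,-.0196,.003,-8.9))
i,im=shot('wrist','w4')
H,S,V=cv2.split(cv2.cvtColor(im,cv2.COLOR_BGR2HSV)); m=cv2.inRange(V,0,60); m[240:]=0
n,l,st,c=cv2.connectedComponentsWithStats(m)
print([(s.tolist(),c_.round().tolist()) for s,c_ in zip(st[1:],c[1:]) if s[4]>150])
```

```text
t 6.4 pos [ 0.6552 -0.0188  0.1874] yaw -8.9 w 0.0523 grip 0.0 F [-1.7 -0.1 -3. ]
turn -0.0 shift cm [ 0.38  0.02 12.74]
turn 0.0 shift cm [ 0.  -0.   5.7]
[([544, 0, 78, 55, 3573], [580.0, 25.0]), ([240, 55, 115, 103, 6319], [300.0, 104.0]), ([0, 73, 100, 84, 1549], [41.0, 119.0])]
```

View pics/w4.png

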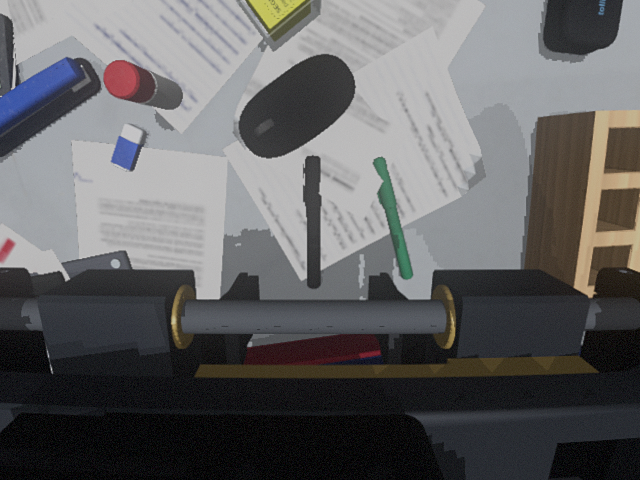

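The marker runs straight between the fingers (column 313), so I'll descend and grip.

>>> arm_command:
  moves: [0.4,0,4,0,0,0,4,0,0,0,4,0,0,0,3.5,0,0,0,2,0,0,0,0.9,0,0,0,0,0]

```text
time: 7.02
ee_pos: [0.6628, -0.0184, 0.0126]
eef_rot: [0.997, -0.075, -0.001, -0.0]
ft_force: [0.7, -0.1, 1.1]
width: 0.0523
grip_force: 0.0
```

>>> arm_command:
  moves: [0,0,0,0,0,0,0,0,0,0,0,0,0,0,0,0,0,0,0,0,0,0,0,0]
  fingers: 0
  squeeze: 20

```text
time: 7.52
ee_pos: [0.6633, -0.0195, 0.0137]
eef_rot: [0.997, -0.076, 0.0, 0.0]
ft_force: [-0.3, -0.8, -0.8]
width: 0.0202
grip_force: 0.0
```

>>> arm_command:
  moves: [0,0,0,0,0,0,0,0,-0.3,0,0.6,0,0,0,0.5,0,0,0,0,0,0,0,0,0]
  fingers: 45

```text
time: 8.02
ee_pos: [0.6597, -0.019, 0.0015]
eef_rot: [0.997, -0.076, -0.0, 0.0]
ft_force: [0.7, 0.5, 0.3]
width: 0.0386
grip_force: 0.0
```

>>> arm_command:
  moves: [0,0,0,0,0,0,0,0,0,0,0,0,0,0,0,0,0,0,0,0,0,0,0,0,0,0,0,0,0,0,0,0]
  fingers: 0
  squeeze: 20

```text
time: 8.68
ee_pos: [0.6602, -0.019, 0.0022]
eef_rot: [0.997, -0.076, 0.0, 0.0]
ft_force: [-0.3, -0.5, 1.3]
width: 0.0159
grip_force: 20.0
```

>>> arm_command:
  moves: [0,0,-2,0,0,0,-3.5,0,0,0,-3.5,0,0,0,-3.5,0,0,0,-3.5,0,0,0,-3.5,-5.8,0,0,-3.5,-5.8,0,0,-3.5,0,-1.4,-3.3,0,0,-1.4,-3.3,0,0,-1.4,-3.3,0,0,-1.4,-3.3,0,0]

```text
time: 9.68
ee_pos: [0.5967, 0.1114, 0.2673]
eef_rot: [1.0, 0.025, 0.0, 0.0]
ft_force: [1.0, 0.6, -0.4]
width: 0.0157
grip_force: 20.0
```

>>> arm_command:
  moves: [-1.4,-3.3,0,0,-1.4,-3.3,0,0,-1.4,-3.3,0,0,-1.4,-3.3,0,0,-1.4,-3.3,0,0,-1.4,-3.3,0,0,0,0,0,0,0,0,0,0]

```text
time: 10.35
ee_pos: [0.5023, 0.3061, 0.2673]
eef_rot: [1.0, 0.027, -0.0, -0.0]
ft_force: [0.8, -1.1, -1.4]
width: 0.016
grip_force: 20.0
```

Run:
```python
from h import *
go((.5017,.3134,.12,2.7),(.5017,.3134,.064,2.7))
```

```text
t 10.3 pos [0.5023 0.3061 0.2673] yaw 3.1 w 0.0160 grip 20.0 F [ 0.8 -1.1 -1.4]
turn 0.4 shift cm [-0.02 -0.73 14.73]
turn 0.0 shift cm [0.  0.  5.6]
```

>>> arm_command:
  moves: [0,-0.7,3,0.4,0,0,3,0,0,0,3,0,0,0,3,0,0,0,2.7,0,0,0,0,0,0,0,0,0]

```text
time: 10.93
ee_pos: [0.5037, 0.3091, 0.1195]
eef_rot: [1.0, 0.02, -0.001, 0.001]
ft_force: [0.3, 0.0, -0.2]
width: 0.0156
grip_force: 20.0
```

Run:
```python
from h import *
go((.5017,.3134,.064,2.7))
i,im=shot('wrist','w5')
```

```text
t 10.9 pos [0.5037 0.3091 0.1195] yaw 2.3 w 0.0156 grip 20.0 F [ 0.3  0.  -0.2]
turn -0.4 shift cm [-0.18 -0.44  5.55]
```

View pics/w5.png

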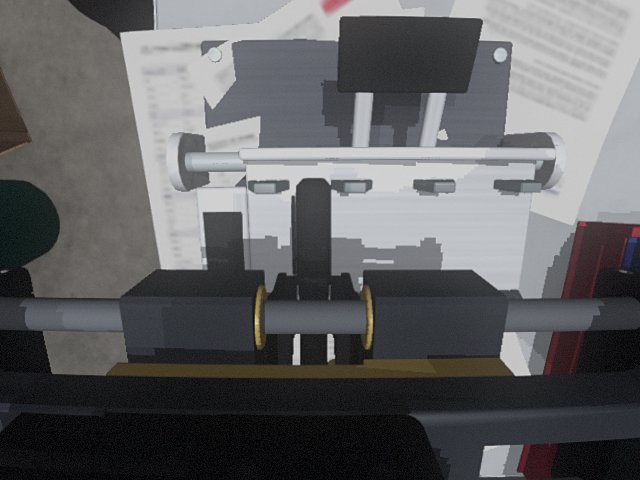

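The marker (column 313) hangs over slot 1, between the tooth tops at (269,186) and (351,186). A small shift, then down.

>>> arm_command:
  moves: [-0.2,-0.35,1.5,-0.4,0,0,1.5,0,0,0,1.5,0,0,0,0.8,0,0,0,0.3,0,0,0,0,0,0,0,0,0]

```text
time: 11.57
ee_pos: [0.5022, 0.3145, 0.0655]
eef_rot: [1.0, 0.025, 0.001, -0.0]
ft_force: [0.5, 1.0, 0.3]
width: 0.0158
grip_force: 20.0
```

>>> arm_command:
  moves: [0,0,0.15,0,0,0,0,0]

```text
time: 11.73
ee_pos: [0.5018, 0.3143, 0.0633]
eef_rot: [1.0, 0.025, 0.001, -0.0]
ft_force: [-0.1, 0.8, -0.3]
width: 0.0159
grip_force: 20.0
```

>>> arm_command:
  moves: [0,0,0,0,0,0,0,0,0,0,0,0,0,0,0,0,0,0,0,0,0,0,-2,0,0,0,-3,0,0,0,-3.5,0,0,0,-3.5,0,0,0,-3.5,0,0,0,-3.5,0,0,0,0,0]
  fingers: 48

```text
time: 12.73
ee_pos: [0.5032, 0.3161, 0.26]
eef_rot: [1.0, 0.025, 0.004, -0.002]
ft_force: [0.4, 0.2, -0.3]
width: 0.042
grip_force: 0.0
```

Run:
```python
from h import *
P=np.array([.6427,-.0958]); a=np.radians(7.5); g=P+.008*np.array([np.cos(a),np.sin(a)]); print(g)
go((g[0],g[1],.2543,7.5),(g[0],g[1],.06,7.5))
i,im=shot('wrist','w6')
```

```text
[ 0.65063156 -0.09475579]
t 12.7 pos [0.5032 0.3161 0.26  ] yaw 2.8 w 0.0420 grip 0.0 F [ 0.4  0.2 -0.3]
turn -4.7 shift cm [ 9.26 42.66  0.57]
turn 0.0 shift cm [ 0.    0.   19.43]
```

View pics/w6.png

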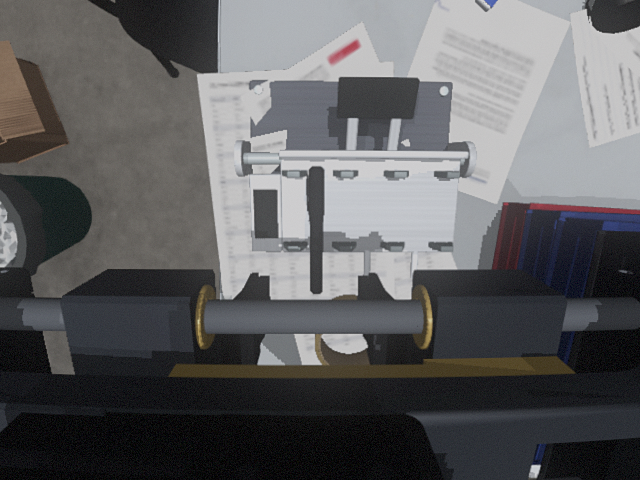

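The marker lies flat in slot 1, (316,168) to (317,292). On to the highlighter.

>>> arm_command:
  moves: [0,0,0,-4.7,0.8,3.6,0,0,0.8,3.6,0,0,0.8,3.6,0,0,0.8,3.6,0,0,0.8,3.6,0,0,0.8,3.6,0,0,0.8,3.6,0,0,0.8,3.6,0,0,0.8,3.6,0,0,0.8,3.6,0,0,0.8,3.6,0,0]

```text
time: 13.78
ee_pos: [0.6405, -0.0688, 0.2515]
eef_rot: [0.998, 0.066, -0.001, 0.0]
ft_force: [0.7, 0.3, 0.3]
width: 0.0419
grip_force: 0.0
```

>>> arm_command:
  moves: [0.5,3,3,0,0,0,3,0,0,0,0,0]

```text
time: 14.03
ee_pos: [0.6461, -0.0979, 0.1856]
eef_rot: [0.998, 0.064, -0.005, -0.001]
ft_force: [0.1, 1.3, -1.1]
width: 0.042
grip_force: 0.0
```

Run:
```python
from h import *
i,im=shot('wrist','w7')
H,S,V=cv2.split(cv2.cvtColor(im,cv2.COLOR_BGR2HSV))
big(i,(S>90)&(H>60)&(H<95),(200,60,450,300),.008,'highl')
P=np.array([.6427,-.0958]); a=np.radians(7.5); g=P+.008*np.array([np.cos(a),np.sin(a)])
go((g[0],g[1],.06,7.5),(g[0],g[1],.002,7.5))
print('block',plane(i,[(0,0)],.075)[0].round(3))
```

```text
highl mm 668.6 -90.1 size 68.6 10.4 dir 7.4
t 14.1 pos [ 0.647  -0.0957  0.1893] yaw 7.5 w 0.0417 grip 0.0 F [0.2 0.6 0.5]
turn -0.0 shift cm [ 0.37 -0.04 12.93]
turn 0.0 shift cm [0.  0.  5.8]
block [0.791 0.147 0.075]
```

View pics/w7.png

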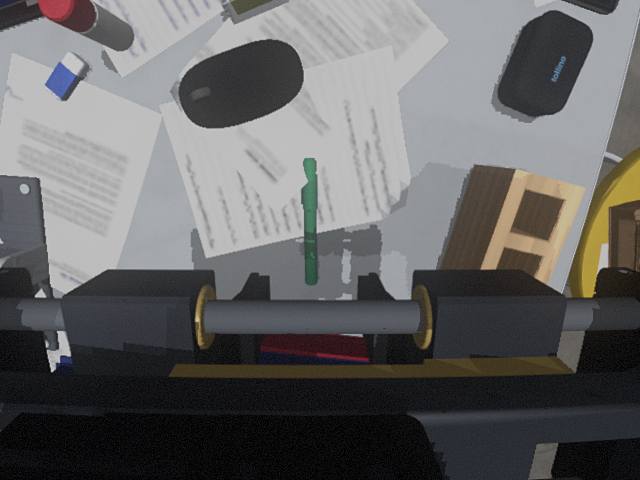

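The highlighter is aligned with the fingers (column 310), so I'll go down.

>>> arm_command:
  moves: [0.35,0,3,0,0,0,3,0,0,0,3,0,0,0,3,0,0,0,3,0,0,0,2,0,0,0,1,0,0,0,0.5,0,0,0,0,0]

```text
time: 14.83
ee_pos: [0.6533, -0.0939, 0.0091]
eef_rot: [0.998, 0.066, 0.0, -0.0]
ft_force: [-0.3, 0.2, 0.6]
width: 0.0419
grip_force: 0.0
```

>>> arm_command:
  moves: [-0.2,0,0.6,0,0,0,0,0,0,0,0,0]

```text
time: 15.08
ee_pos: [0.6512, -0.0952, 0.0033]
eef_rot: [0.998, 0.066, 0.001, 0.0]
ft_force: [-0.8, 0.0, 0.9]
width: 0.0418
grip_force: 0.0
```

>>> arm_command:
  moves: [0,0,0,0,0,0,0,0,0,0,0,0,0,0,0,0,0,0,0,0,0,0,0,0,0,0,0,0,0,0,0,0]
  fingers: 0
  squeeze: 20

```text
time: 15.75
ee_pos: [0.6508, -0.0951, 0.0025]
eef_rot: [0.998, 0.066, 0.0, 0.0]
ft_force: [-0.6, 0.2, 1.3]
width: 0.0144
grip_force: 20.0
```

>>> arm_command:
  moves: [0,0,-2,0,0,0,-3.5,0,0,0,-3.5,0,0,0,-3.5,0,0,0,-3.5,0,0,0,-3.5,0,0,0,-3.5,4.8,0,0,-3.5,0,-1.2,-3.3,0,0,-1.2,-3.3,0,0,-1.2,-3.3,0,0,-1.2,-3.3,0,0]

```text
time: 16.75
ee_pos: [0.5957, 0.0358, 0.2674]
eef_rot: [1.0, 0.024, 0.0, 0.0]
ft_force: [0.7, 0.2, -0.4]
width: 0.0148
grip_force: 20.0
```

>>> arm_command:
  moves: [-1.2,-3.3,0,0,-1.2,-3.3,0,0,-1.2,-3.3,0,0,-1.2,-3.3,0,0,-1.2,-3.3,0,0,-1.2,-3.3,0,0,-1,-3.3,0,0,0,0,0,0,0,0,0,0]

```text
time: 17.5
ee_pos: [0.5023, 0.2635, 0.2675]
eef_rot: [1.0, 0.026, 0.0, -0.0]
ft_force: [0.5, -0.5, -0.1]
width: 0.0143
grip_force: 20.0
```

Run:
```python
from h import *
go((.5041,.2634,.12,2.7))
```

```text
t 17.5 pos [0.5023 0.2635 0.2675] yaw 3.0 w 0.0143 grip 20.0 F [ 0.5 -0.5 -0.1]
turn 0.3 shift cm [ 0.18  0.02 14.75]
```

>>> arm_command:
  moves: [0.2,0,2.8,0.3,0,0,2.8,0,0,0,2.8,0,0,0,2.8,0,0,0,2.8,0,0,0,0.8,0,0,0,0,0,0,0,0,0]

```text
time: 18.17
ee_pos: [0.5062, 0.261, 0.1202]
eef_rot: [1.0, 0.021, 0.0, -0.0]
ft_force: [0.2, 0.6, -0.3]
width: 0.0147
grip_force: 20.0
```

Run:
```python
from h import *
go((.5041,.2640,.0645,2.7))
```

```text
t 18.2 pos [0.5062 0.261  0.1202] yaw 2.4 w 0.0147 grip 20.0 F [ 0.2  0.6 -0.3]
turn -0.3 shift cm [-0.2  -0.31  5.57]
```

>>> arm_command:
  moves: [-0.2,-0.3,1.5,-0.3,0,0,1.5,0,0,0,1.5,0,0,0,0.8,0,0,0,0.4,0,0,0,0,0,0,0,0,0]

```text
time: 18.75
ee_pos: [0.5043, 0.2647, 0.0637]
eef_rot: [1.0, 0.024, 0.001, -0.0]
ft_force: [-0.2, 0.3, 0.4]
width: 0.014
grip_force: 20.0
```

>>> arm_command:
  moves: [0,0,0,0,0,0,0,0,0,0,0,0,0,0,0,0,0,0,0,0,0,0,-2,0,0,0,-3,0,0,0,-3.5,0,0,0,-3.5,0,0,0,-3.5,0,0,0,-3.5,0,0,0,0,0]
  fingers: 45

```text
time: 19.75
ee_pos: [0.5054, 0.2662, 0.2596]
eef_rot: [1.0, 0.024, 0.004, -0.002]
ft_force: [0.9, 1.1, -0.5]
width: 0.0393
grip_force: 0.0
```

Run:
```python
from h import *
go((.622,.2685,.12,2.7))
i,im=shot('wrist','w8')
```

```text
t 19.8 pos [0.5054 0.2662 0.2596] yaw 2.8 w 0.0393 grip 0.0 F [ 0.9  1.1 -0.5]
turn 0.1 shift cm [11.66  0.31 13.96]
```

View pics/w8.png

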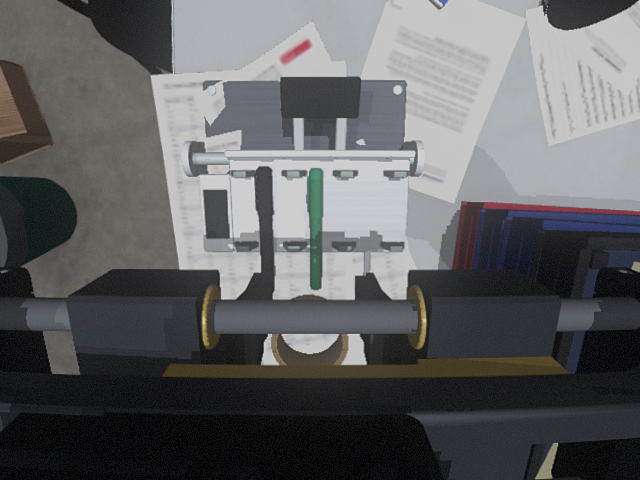

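Both pens lie in their slots, the marker at column 264 and the highlighter at 316. The paddle comes next.

>>> arm_command:
  moves: [2.9,0.1,0,0,2.9,0.1,0,0,2.9,0.1,0,0,2.9,0,0,0,0,0,3,0,0,0,3,0,0,0,3,0,0,0,3,0,0,0,2,0,0,0,0,0,0,0,0,0]
  fingers: 0

```text
time: 20.72
ee_pos: [0.6186, 0.2665, 0.111]
eef_rot: [1.0, 0.024, -0.001, 0.0]
ft_force: [-0.1, 0.9, -0.0]
width: 0.0006
grip_force: 0.0
```

Run:
```python
from h import *
go((.622,.2685,.09,2.7),(.622,.2685,.043,2.7))
```

```text
t 20.7 pos [0.6186 0.2665 0.111 ] yaw 2.8 w 0.0006 grip 0.0 F [-0.1  0.9 -0. ]
turn 0.1 shift cm [ 0.35 -0.18  2.1 ]
turn 0.0 shift cm [0.  0.  4.7]
```

>>> arm_command:
  moves: [0.35,-0.15,0.8,0,0,0,0.6,0,0,0,0.5,0,0,0,0.5,0,0,0,0.5,0,0,0,0.5,0,0,0,0.5,0,0,0,0.5,0,0,0,0.5,0,0,0,0.5,0,0,0,0.5,0,0,0,0.4,0]

```text
time: 21.72
ee_pos: [0.6251, 0.269, 0.0509]
eef_rot: [1.0, 0.024, 0.002, -0.001]
ft_force: [3.5, -0.2, 6.7]
width: 0.0005
grip_force: 3.5
```

>>> arm_command:
  moves: [0,0,0.3,0,0,0,0.2,0,0,0,0,0]

```text
time: 21.97
ee_pos: [0.6242, 0.2689, 0.0453]
eef_rot: [1.0, 0.024, 0.001, -0.001]
ft_force: [2.5, 1.4, 3.4]
width: 0.0004
grip_force: 2.1
```

>>> arm_command:
  moves: [0,0,0.3,0,0,0,0.2,0,0,0,0,0]

```text
time: 22.22
ee_pos: [0.6242, 0.2691, 0.043]
eef_rot: [1.0, 0.024, 0.002, -0.0]
ft_force: [-5.5, -4.2, 24.5]
width: 0.0004
grip_force: 10.4
```

>>> arm_command:
  moves: [0,0,0.2,0,0,0,0,0]

```text
time: 22.38
ee_pos: [0.6242, 0.2691, 0.0427]
eef_rot: [1.0, 0.024, 0.002, -0.0]
ft_force: [-9.8, -7.1, 38.2]
width: 0.0005
grip_force: 15.6
```

Paddle is at its stop (38 N through the fingertips). Rising and moving back to look at the raised pens.

>>> arm_command:
  moves: [0,0,-1,0,0,0,-2.5,0,0,0,-3.5,0,0,0,-3.5,0,0,0,-3.5,0,0,0,-3.5,0,0,0,-3.5,0,-3,0,0,0,-3.5,0,0,0,-3.5,0,0,0,-3.5,0,0,0,-3,0,0,0]
  fingers: 45

```text
time: 23.38
ee_pos: [0.4555, 0.2605, 0.2469]
eef_rot: [1.0, 0.024, -0.0, 0.0]
ft_force: [-0.6, 1.3, 0.5]
width: 0.0394
grip_force: 0.0
```

Run:
```python
from h import *
go((.50,.3131,.25,2.7))
i,im=shot('wrist','w9')
j,js=shot('scene','s9')
a=np.zeros((600,800,3),np.uint8); a[:480,:640]=im; a[330:,430:]=cv2.resize(js[200:400,330:560],(370,270)); cv2.imwrite('pics/c9.png',a)
```

```text
t 23.4 pos [0.4555 0.2605 0.2469] yaw 2.8 w 0.0394 grip 0.0 F [-0.6  1.3  0.5]
turn 0.1 shift cm [ 4.69 -5.04 -0.31]
```

View pics/c9.png

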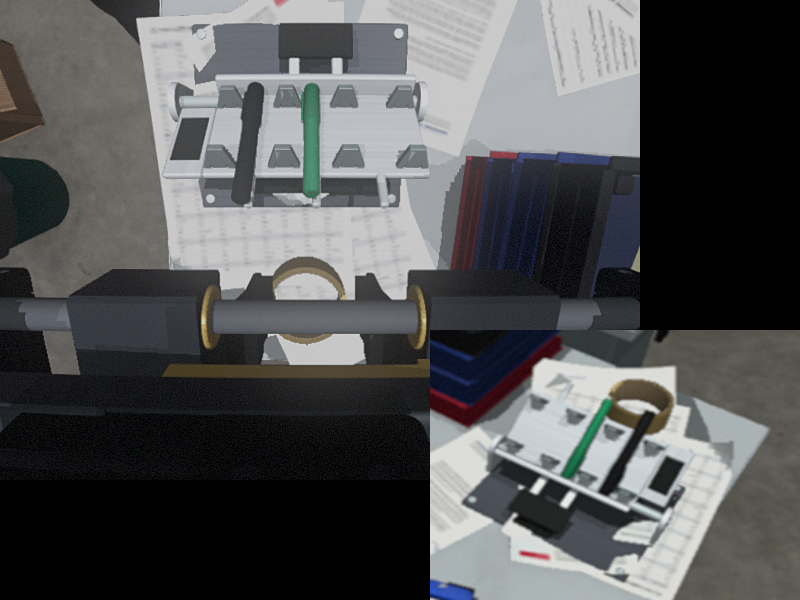

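The trough is tipped with both pens in it. Raised ends: marker (240,200), highlighter (311,194). Lower ends: (256,84) and (312,86).

Run:
```python
from h import *
i=r.camera_info('wrist')
X=np.array([-.9989,-.047,0]);Y=np.array([.047,-.9989,0]);O=np.array([.569,.2665,0])
# pen axis plane tilted by .8: point O+(h along normal)
c,s=np.cos(.8),np.sin(.8); n=-X*s+np.array([0,0,c]); e=X*c+np.array([0,0,s])
for nm,px,h in(('marker',[(240,200),(256,84)],.014),('hl',[(311,194),(312,86)],.0135),('tongue3',[(385,204)],.006)):
    o,d=ray(i,px); p0=O+[0,0,.055]+n*h; t=((p0-o)@n)/(d@n); P=o+d*t[:,None]
    print(nm,P.round(4).tolist(),'s',((P-p0)@e).round(4),'y',((P-p0)@Y).round(4))
print('grip marker s=112', (O+[0,0,.055]+n*.014+e*.112+Y*-.05).round(4),'hl s=107',(O+[0,0,.055]+n*.0135+e*.107).round(4))
```

```text
marker [[0.4849, 0.3147, 0.1593], [0.5764, 0.3197, 0.0649]] s [0.1317 0.0003] y [-0.0521 -0.0528]
hl [[0.491, 0.2657, 0.1546], [0.5769, 0.2696, 0.0661]] s [0.1258 0.0024] y [-0.0028 -0.0028]
tongue3 [[0.4863, 0.2122, 0.1513]] s [0.1284] y [0.0503]
grip marker s=112 [0.4987 0.3132 0.1451] hl s=107 [0.5042 0.2635 0.1412]
```

>>> arm_command:
  moves: [2.25,-2.65,0,0,2.25,-2.65,0,0,0,0,2,0,0,0,2,0,0,0,2,0,0,0,1,0,0,0,0,0,0,0,0,0]

```text
time: 24.15
ee_pos: [0.5006, 0.3156, 0.1775]
eef_rot: [1.0, 0.024, -0.0, 0.0]
ft_force: [0.8, -0.7, 0.4]
width: 0.039
grip_force: 0.0
```

Run:
```python
from h import *
go((.498,.3155,.132,2.7))
```

```text
t 24.1 pos [0.5006 0.3156 0.1775] yaw 2.7 w 0.0390 grip 0.0 F [ 0.8 -0.7  0.4]
turn 0.0 shift cm [-0.26 -0.01  4.55]
```

>>> arm_command:
  moves: [-0.3,0,1.2,0,0,0,1.2,0,0,0,1.2,0,0,0,0.9,0,0,0,0,0,0,0,0,0]

```text
time: 24.65
ee_pos: [0.4972, 0.3154, 0.1317]
eef_rot: [1.0, 0.024, -0.001, 0.0]
ft_force: [-0.4, 0.6, 0.0]
width: 0.0395
grip_force: 0.0
```

>>> arm_command:
  moves: [0,0,0,0,0,0,0,0,0,0,0,0,0,0,0,0,0,0,0,0,0,0,0,0,0,0,0,0,0,0,0,0]
  fingers: 0
  squeeze: 12

```text
time: 25.32
ee_pos: [0.4977, 0.3152, 0.1327]
eef_rot: [1.0, 0.024, 0.0, 0.0]
ft_force: [-2.0, -4.5, 5.4]
width: 0.0162
grip_force: 12.0
```

>>> arm_command:
  moves: [0,0,-1,0,0,0,-2,0,0,0,-3,0,0,0,-3.5,0,0,0,-3.5,0,0,0,-3.5,0,0,0,0,0,1.5,3.2,0,0,1.5,3.2,0,0,1.5,3.2,0,0,1.5,3.2,0,0,1.5,3.2,0,0]

```text
time: 26.32
ee_pos: [0.5806, 0.1583, 0.2978]
eef_rot: [1.0, 0.024, 0.0, -0.0]
ft_force: [1.0, -0.5, -0.7]
width: 0.0159
grip_force: 12.0
```

>>> arm_command:
  moves: [1.5,3.2,0,0,1.5,3.2,0,0,1.5,3.2,0,0,1.5,3.2,0,0,1.5,3.2,0,0,0,0,0,0,0,0,0,0]

```text
time: 26.9
ee_pos: [0.6632, 0.0009, 0.2967]
eef_rot: [1.0, 0.022, -0.0, -0.0]
ft_force: [-0.2, 1.2, -0.3]
width: 0.0157
grip_force: 12.0
```

Run:
```python
from h import *
go((.66,0,.3,86.5),(.64,-.345,.3,86.5))
i,im=shot('wrist','w10')
j,js=shot('scene','s10')
a=np.zeros((600,800,3),np.uint8); a[:480,:640]=im; a[330:,430:]=cv2.resize(js[100:340,150:479],(370,270)); cv2.imwrite('pics/c10.png',a)
```

```text
t 26.9 pos [0.6632 0.0009 0.2967] yaw 2.5 w 0.0157 grip 12.0 F [-0.2  1.2 -0.3]
turn -84.0 shift cm [-0.11 -0.32 -0.33]
turn 0.0 shift cm [-34.56   0.11  -0.  ]
```

View pics/c10.png

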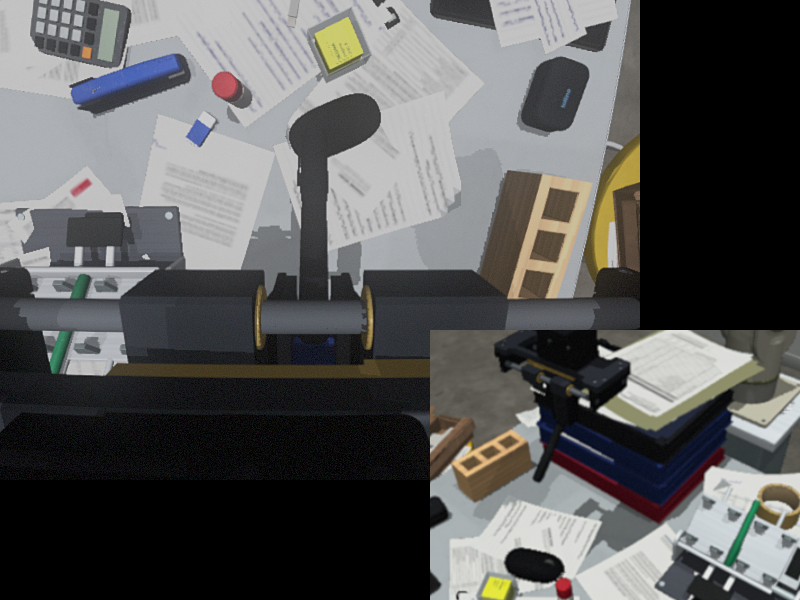

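Fifteen pictures viewed so far (one over the limit of 14, so no more viewing; masks and numbers only from here). This one shows the marker held, pointing forward and down past (313,200), with the green highlighter still in its slot and the block at (545,235). Turning over to the block.

>>> arm_command:
  moves: [0,0,0,-7,0,0,0,-7,0,0,0,-7,0,0,0,-7,0,0,0,-7,0,0,0,-7,0,0,0,-7,0,0,0,-7,0,0,0,-7,0,0,0,-7,0,0,0,-7,0,0,0,-7]

```text
time: 28.0
ee_pos: [0.6622, 0.0052, 0.298]
eef_rot: [0.724, 0.69, 0.0, 0.0]
ft_force: [0.0, -1.0, 0.3]
width: 0.0154
grip_force: 12.0
```

>>> arm_command:
  moves: [-3.4,0,0,0,-3.4,0,0,0,-3.4,0,0,0,-3.4,0,0,0,-3.4,0,0,0,-3.4,0,0,0,-3.4,0,0,0,-3.4,0,0,0,-3.4,0,0,0,-3.4,0,0,0,0,0,0,0,0,0,0,0]

```text
time: 29.0
ee_pos: [0.6432, -0.3371, 0.2972]
eef_rot: [0.727, 0.686, 0.0, -0.0]
ft_force: [0.7, 1.2, -0.3]
width: 0.016
grip_force: 12.0
```

```bash
cat >> h.py <<'E'
def pentip(i,im,m,s):
    """lower end of the held pen: mask rows above the gripper, rays cut with the tool's x-z plane"""
    k=m.astype(np.uint8)*255; k[268:]=0
    n,l,st,c=cv2.connectedComponentsWithStats(k)
    b=[q for q in range(1,n) if st[q,1]+st[q,3]>=262 and 280<c[q][0]<345 and st[q,4]>200]
    q=max(b,key=lambda q:st[q,4]); ys,xs=np.where(l==q); y0=ys.min()
    top=[xs[ys<=y0+4].mean(),y0]; mid=[xs[ys>=255].mean(),261.]
    rm=R.from_quat(s['eef_rot']); yt=rm.apply([0,1,0]); p=np.array(s['ee_pos'])
    o,d=ray(i,[top,mid]); P=o+d*((p-o)@yt/(d@yt))[:,None]
    t=rm.inv().apply(P-p); print('tip px',np.round(top,1),'world',P.round(4).tolist(),'tool-frame cm',(100*t).round(2).tolist(),'bbox',st[q][:4])
def block(im,i):
    H,S,V=cv2.split(cv2.cvtColor(im,cv2.COLOR_BGR2HSV))
    m=((H>8)&(H<26)&(S>50)&(V>165)).astype(np.uint8)*255
    m[:,:] = cv2.morphologyEx(m,cv2.MORPH_OPEN,np.ones((3,3),np.uint8))
    return m
E
python3 - <<'E'
from h import *
s=r.read_state(); i,im=shot('wrist','w11')
H,S,V=cv2.split(cv2.cvtColor(im,cv2.COLOR_BGR2HSV))
pentip(i,im,V<60,s)
m=block(im,i); m[262:]=0
cs=sorted(cv2.findContours(m,cv2.RETR_CCOMP,cv2.CHAIN_APPROX_SIMPLE)[0],key=cv2.contourArea)[::-1][:6]
for k in cs: print('wrist contour',cv2.contourArea(k),cv2.boundingRect(k))
j,jt=shot('top','t11'); m=block(jt,j); roi=np.zeros_like(m); roi[150:260,400:470]=m[150:260,400:470]
big(j,roi>0,(400,150,470,260),.075,'block top cam')
cs,hh=cv2.findContours(roi,cv2.RETR_CCOMP,cv2.CHAIN_APPROX_NONE)
for k,h in zip(cs,hh[0]):
    if h[3]>=0 and len(k)>12: print('hole',np.round(plane(j,[k[:,0].mean(0)],.075)[0],4),len(k))
go((.639,-.345,.2,86.5))
E
```

```text
tip px [301.3 188. ] world [[0.647, -0.2701, 0.4538], [0.64, -0.3923, 0.0618]] tool-frame cm [[6.71, -0.0, -15.65], [-5.54, 0.0, 23.54]] bbox [300 188  27  80]
wrist contour 3081.0 (231, 112, 151, 64)
wrist contour 229.0 (254, 129, 17, 27)
wrist contour 131.5 (292, 131, 10, 26)
wrist contour 124.5 (268, 160, 29, 8)
wrist contour 38.0 (247, 161, 20, 4)
wrist contour 29.5 (340, 151, 9, 7)
block top cam mm 639.6 -263.9 size 58.6 151.9 dir -6.2
t 29.1 pos [ 0.644  -0.3338  0.2978] yaw 86.9 w 0.0160 grip 12.0 F [-0.2  1.1 -0.2]
turn 0.4 shift cm [-1.14 -0.43  9.78]
```

Run:
```python
from h import *
i=r.camera_info('wrist'); s=r.read_state(); rm=R.from_quat(s['eef_rot']); p=np.array(s['ee_pos'])
for a in (46,55,65,80,90):
  T=[[.112*np.cos(np.radians(a)),0,-.013+.112*np.sin(np.radians(a))],[.06*np.cos(np.radians(a)),0,-.013+.06*np.sin(np.radians(a))]]
  print(a,proj(i,p+rm.apply(T)).round().tolist())
im=cv2.imread('pics/w11.png'); hsv=cv2.cvtColor(im,cv2.COLOR_BGR2HSV)
for y in range(60,270,10): print(y,[tuple(int(v) for v in hsv[y,x]) for x in range(285,345,8)])
```

```text
46 [[313.0, 134.0], [313.0, 201.0]]
55 [[313.0, 156.0], [313.0, 212.0]]
65 [[313.0, 181.0], [313.0, 226.0]]
80 [[313.0, 219.0], [313.0, 249.0]]
90 [[313.0, 244.0], [313.0, 266.0]]
60 [(101, 11, 194), (103, 9, 195), (105, 8, 195), (109, 11, 194), (105, 10, 196), (111, 9, 193), (102, 6, 201), (0, 1, 214)]
70 [(105, 13, 195), (105, 11, 194), (105, 11, 194), (105, 8, 193), (103, 12, 193), (107, 9, 195), (110, 8, 192), (103, 9, 193)]
80 [(105, 8, 193), (110, 8, 193), (103, 9, 194), (105, 8, 192), (107, 9, 195), (107, 9, 194), (105, 11, 192), (105, 11, 193)]
90 [(103, 9, 192), (111, 9, 192), (110, 8, 193), (110, 8, 193), (108, 7, 193), (110, 8, 193), (110, 8, 194), (105, 8, 195)]
100 [(113, 10, 195), (107, 9, 193), (105, 11, 193), (108, 7, 191), (107, 9, 194), (116, 9, 194), (110, 8, 193), (110, 8, 193)]
110 [(111, 9, 191), (102, 7, 191), (111, 9, 193), (111, 9, 192), (105, 8, 191), (103, 9, 192), (100, 8, 193), (110, 8, 191)]
120 [(20, 61, 220), (20, 60, 220), (22, 61, 220), (21, 60, 221), (22, 57, 221), (22, 59, 221), (22, 58, 221), (23, 56, 220)]
130 [(16, 78, 157), (16, 83, 159), (15, 
[... 952 characters left out ...]
 129), (108, 17, 76), (165, 9, 55), (0, 0, 60), (15, 9, 55), (103, 9, 190), (110, 8, 190)]
220 [(103, 9, 191), (103, 9, 191), (105, 12, 83), (160, 14, 56), (60, 9, 60), (0, 5, 55), (105, 11, 191), (105, 11, 192)]
230 [(103, 13, 180), (105, 5, 211), (114, 16, 80), (105, 9, 55), (10, 13, 59), (90, 5, 50), (13, 80, 147), (13, 16, 115)]
240 [(17, 15, 123), (21, 15, 119), (15, 9, 54), (90, 5, 54), (80, 15, 50), (110, 15, 50), (17, 16, 111), (13, 19, 118)]
250 [(15, 13, 119), (26, 16, 113), (100, 15, 51), (102, 24, 54), (105, 20, 52), (128, 21, 49), (15, 21, 122), (18, 22, 118)]
260 [(13, 18, 125), (17, 15, 122), (60, 16, 47), (30, 10, 49), (110, 15, 50), (0, 10, 51), (15, 17, 120), (21, 15, 116)]
```

The marker's lower end shows at row ~128, so its tilt is about 45°, as reckoned. I'll use the far pocket (0.687, -0.268).

>>> arm_command:
  moves: [0,2.1,0,1.4,0,2.1,0,0,0,0,2.5,0,0,0,2.5,0,0,0,2.5,0,0,0,2.5,0,0,0,2,0,0,0,0,0,0,0,0,0]

```text
time: 29.85
ee_pos: [0.6854, -0.3371, 0.1775]
eef_rot: [0.734, 0.679, 0.0, -0.001]
ft_force: [-0.3, 0.8, 0.4]
width: 0.0158
grip_force: 12.0
```

Run:
```python
from h import *
go((.6866,-.337,.133,85.5))
i,im=shot('wrist','w12')
def rd(n): return cv2.imread(f'pics/{n}.png')
hsv=cv2.cvtColor(im,cv2.COLOR_BGR2HSV); H,S,V=cv2.split(hsv)
# pocket mouths: project expected corners, and report wood/dark transitions along the row crossing the pocket and pen column
C=np.array([.6866,-.268,.075]); L=np.array([.997,-.078,0]); W=np.array([.078,.997,0])
print('exp mouth corners',proj(i,[C+a*L+b*W for a in(-.017,.017) for b in(-.017,.017)]).round().tolist(),'tip',proj(i,[[.6866,-.259,r.read_state()['ee_pos'][2]-.068]]).round())
m=block(im,i); m[265:]=0
cs,hh=cv2.findContours(m,cv2.RETR_CCOMP,cv2.CHAIN_APPROX_NONE)
for k,h in zip(cs,hh[0]):
    if len(k)>40: print('hole' if h[3]>=0 else 'outer',cv2.boundingRect(k),plane(i,[[a,b] for a,b in cv2.boxPoints(cv2.minAreaRect(k))],.075).round(3)[:,:2].tolist())
```

```text
t 29.9 pos [ 0.6854 -0.3371  0.1775] yaw 85.5 w 0.0158 grip 12.0 F [-0.3  0.8  0.4]
turn -0.0 shift cm [0.02 0.12 4.45]
exp mouth corners [[284.0, 173.0], [283.0, 124.0], [331.0, 173.0], [331.0, 124.0]] tip [[305. 133.]]
outer (329, 181, 18, 10) [[0.7, -0.298], [0.701, -0.292], [0.713, -0.293], [0.712, -0.299]]
outer (236, 128, 25, 14) [[0.638, -0.25], [0.655, -0.251], [0.654, -0.26], [0.637, -0.259]]
outer (132, 103, 218, 84) [[0.555, -0.281], [0.567, -0.225], [0.718, -0.241], [0.714, -0.297]]
```

>>> arm_command:
  moves: [0,-0.6,1,0.8,0,0,1,0,0,0,1,0,0,0,1,0,0,0,0.4,0,0,0,0,0,0,0,0,0]

```text
time: 30.48
ee_pos: [0.6793, -0.3387, 0.1332]
eef_rot: [0.74, 0.673, 0.0, -0.0]
ft_force: [0.3, -0.3, -0.2]
width: 0.0158
grip_force: 12.0
```

Run:
```python
from h import *
go((.6794,-.3367,.133,84.7))
```

```text
t 30.5 pos [ 0.6793 -0.3387  0.1332] yaw 84.6 w 0.0158 grip 12.0 F [ 0.3 -0.3 -0.2]
turn -0.1 shift cm [ 0.2  -0.    0.02]
```

>>> arm_command:
  moves: [0,0,0,0,0,0,0,0,0.6,0,-0.15,0,0.6,0,-0.15,0,0.6,0,-0.15,0,0.6,0,-0.15,0,0,0,0,0]
  squeeze: 4

```text
time: 31.07
ee_pos: [0.6822, -0.3124, 0.1403]
eef_rot: [0.739, 0.673, 0.001, 0.0]
ft_force: [0.2, 0.4, 0.1]
width: 0.0156
grip_force: 4.0
```

```bash
cat >> h.py <<'E'
def column(im,x=(305,322)):
    V=cv2.cvtColor(im,cv2.COLOR_BGR2HSV)[:,:,2]; print('V rows',[(y,int(np.median(V[y:y+3,x[0]:x[1]]))) for y in range(90,268,8)])
E
python3 - <<'E'
from h import *
go((.6858,-.268,.124,84.7))
i,im=shot('wrist','w13'); column(im)
j,jt=shot('top','t13'); m=block(jt,j); big(j,m>0,(400,150,470,260),.075,'block top cam')
E
```

```text
t 31.1 pos [ 0.6822 -0.3124  0.1403] yaw 84.7 w 0.0156 grip 4.0 F [0.2 0.4 0.1]
turn -0.0 shift cm [ 4.46 -0.05  1.63]
V rows [(90, 188), (98, 188), (106, 187), (114, 187), (122, 186), (130, 187), (138, 216), (146, 214), (154, 214), (162, 112), (170, 69), (178, 68), (186, 65), (194, 62), (202, 61), (210, 59), (218, 57), (226, 55), (234, 53), (242, 52), (250, 50), (258, 49), (266, 47)]
block top cam mm 689.0 -255.7 size 31.9 55.9 dir -7.7
```

>>> arm_command:
  moves: [0.65,0,0.1,0,0.65,0,0.1,0,0.65,0,0.1,0,0.6,0,0.1,0,0.5,0,0.25,0,0.5,0,0.25,0,0.5,0,0.25,0,0.4,0,0.3,0,0,0,0,0]

```text
time: 31.92
ee_pos: [0.6856, -0.2691, 0.124]
eef_rot: [0.74, 0.673, -0.0, -0.001]
ft_force: [-0.7, -0.5, -0.1]
width: 0.0162
grip_force: 4.0
```

Run:
```python
from h import *
go((.6858,-.268,.106,84.7))
i,im=shot('wrist','w14'); column(im)
m=block(im,i); m[265:]=0; k=max(cv2.findContours(m,cv2.RETR_EXTERNAL,cv2.CHAIN_APPROX_NONE)[0],key=cv2.contourArea); print(cv2.boundingRect(k))
# far long edge of the block top at z=.075
pts=[(x,int(np.where(m[:,x]>0)[0].min())) for x in range(180,400,20) if (m[:,x]>0).any()]
print('far edge',pts,plane(i,pts,.075)[:,:2].round(4).tolist())
```

```text
t 31.9 pos [ 0.6856 -0.2691  0.124 ] yaw 84.6 w 0.0162 grip 4.0 F [-0.7 -0.5 -0.1]
turn -0.1 shift cm [0.11 0.01 1.8 ]
V rows [(90, 196), (98, 206), (106, 206), (114, 205), (122, 186), (130, 186), (138, 186), (146, 186), (154, 186), (162, 186), (170, 186), (178, 129), (186, 129), (194, 129), (202, 104), (210, 101), (218, 157), (226, 157), (234, 90), (242, 52), (250, 50), (258, 49), (266, 46)]
(341, 219, 24, 46)
far edge [(360, 219)] [[0.716, -0.2435]]
```

The marker's visible start is now at row ~238 and the block has not moved, so the marker is upright in the pocket. Lowering and releasing.

>>> arm_command:
  moves: [0,0,0.4,0,0,0,0.4,0,0,0,0.4,0,0,0,0.3,0,0,0,0.2,0,0,0,0,0]

```text
time: 32.47
ee_pos: [0.6854, -0.2706, 0.1071]
eef_rot: [0.74, 0.673, -0.0, -0.0]
ft_force: [-0.5, 0.8, -0.3]
width: 0.016
grip_force: 4.0
```

>>> arm_command:
  moves: [0,0,0.2,0,0,0,0,0]

```text
time: 32.63
ee_pos: [0.6859, -0.2706, 0.1062]
eef_rot: [0.74, 0.673, 0.0, 0.0]
ft_force: [-0.3, -0.4, 1.1]
width: 0.0159
grip_force: 4.0
```

>>> arm_command:
  moves: [0,0,0,0,0,0,0,0,0,0,0,0,0,0,0,0,0,0,0,0,0,0,-1.5,0,0,0,-3,0,0,0,-3,0,0,0,-3.5,0,0,0,-3.5,0,0,0,-3.5,0,0,0,0,0]
  fingers: 45

```text
time: 33.63
ee_pos: [0.6874, -0.2703, 0.2958]
eef_rot: [0.74, 0.672, 0.003, 0.005]
ft_force: [-0.1, -0.6, 1.7]
width: 0.0392
grip_force: 0.0
```

Run:
```python
from h import *
go((.66,0,.287,2.7),(.504,.2655,.287,2.7))
j,jt=shot('top','t15'); k,ks=shot('scene','s15'); i,im=shot('wrist','w15')
for nm,a,b in(('top',j,jt),('scene',k,ks),('wrist',i,im)):
    V=cv2.cvtColor(b,cv2.COLOR_BGR2HSV)[...,2]
    foot=proj(a,[[.6858,-.268,z] for z in(.076,.10,.12,.135,.15)]).round().astype(int)
    print(nm,foot.tolist())
    if nm!='top':
        for u,v in foot:
            if 0<=v<480: print(v,[int(x) for x in V[v,max(0,u-24):u+25:4]])
    else:
        for v in range(foot[0][1]-16,foot[0][1]+14,3): print(v,[int(x) for x in V[v,foot[0][0]-12:foot[0][0]+25:3]])
```

```text
t 33.6 pos [ 0.6874 -0.2703  0.2958] yaw 84.5 w 0.0392 grip 0.0 F [-0.1 -0.6  1.7]
turn 81.8 shift cm [ -1.46 -27.13   0.88]
turn 0.0 shift cm [-14.33 -27.26  -0.  ]
top [[436, 184], [438, 182], [440, 180], [442, 179], [443, 177]]
168 [159, 156, 158, 156, 158, 159, 158, 158, 158, 135, 31, 36, 33]
171 [156, 147, 155, 153, 155, 157, 155, 158, 156, 113, 33, 41, 32]
174 [96, 130, 120, 123, 129, 126, 129, 146, 166, 129, 86, 63, 62]
177 [69, 130, 105, 103, 52, 43, 122, 186, 186, 156, 114, 50, 51]
180 [70, 129, 83, 40, 20, 27, 68, 190, 176, 154, 92, 35, 36]
183 [88, 189, 82, 19, 25, 63, 79, 195, 171, 157, 74, 37, 40]
186 [82, 128, 39, 17, 108, 57, 75, 193, 154, 127, 20, 35, 45]
189 [85, 125, 40, 87, 97, 59, 77, 189, 149, 33, 19, 36, 37]
192 [101, 125, 115, 119, 129, 117, 116, 189, 142, 152, 131, 107, 100]
195 [113, 126, 92, 102, 118, 113, 126, 195, 139, 156, 149, 138, 138]
scene [[186, 217], [183, 209], [182, 203], [180, 197], [179, 192]]
217 [74, 55, 193, 201, 109, 94, 19, 36, 87, 121, 125, 103, 89]
209 [67, 81, 83, 57, 124, 188, 100, 23, 138, 104, 94, 93, 85]
203 [118, 113, 81, 86, 84, 52, 10, 21, 88, 139, 231, 182, 100]
197 [183, 165, 118, 106, 78, 84, 78, 50, 96, 91, 95, 88, 115]
192 [152, 140, 181, 130, 116, 106, 78, 86, 58, 89, 91, 96, 100]
wrist [[311, 215], [311, 219], [311, 223], [311, 226], [311, 230]]
215 [160, 162, 147, 131, 159, 62, 66, 64, 92, 156, 89, 160, 159]
219 [149, 149, 140, 103, 109, 67, 68, 65, 69, 107, 94, 157, 157]
223 [154, 153, 142, 101, 106, 62, 70, 61, 92, 105, 102, 151, 152]
226 [154, 153, 142, 107, 105, 105, 70, 84, 95, 108, 104, 154, 152]
230 [160, 160, 156, 144, 144, 142, 156, 185, 145, 142, 143, 160, 158]
```

The marker stands upright: its dark streak in the scene view runs from z 0.076 to about 0.135 in the right columns. Now the highlighter.

>>> arm_command:
  moves: [0,0,0,6.8,0,0,0,6.8,0,0,0,6.8,0,0,0,6.8,0,0,0,6.8,0,0,0,6.8,0,0,0,6.8,0,0,0,6.8,0,0,0,6.8,0,0,0,6.8,0,0,0,6.8,0,0,0,7]

```text
time: 34.78
ee_pos: [0.6851, -0.2705, 0.2842]
eef_rot: [1.0, 0.021, -0.001, -0.0]
ft_force: [0.4, 0.5, -0.6]
width: 0.0387
grip_force: 0.0
```

>>> arm_command:
  moves: [-1,-3.4,0,0,-1,-3.4,0,0,-1,-3.4,0,0,-1,-3.4,0,0,-1,-3.4,0,0,-1,-3.4,0,0,-1,-3.4,0,0,-1,-3.4,0,0,-1,-3.4,0,0,-1,-3.4,0,0,-1,-3.4,0,0,-1,-3.4,0,0]

```text
time: 35.78
ee_pos: [0.5448, 0.1323, 0.2848]
eef_rot: [1.0, 0.024, -0.001, 0.0]
ft_force: [0.7, -0.3, 0.4]
width: 0.0393
grip_force: 0.0
```

>>> arm_command:
  moves: [-1,-3.4,0,0,-1,-3.4,0,0,-1,-3.4,0,0,-1,-3.2,0,0,0,0,0,0,0,0,0,0]

```text
time: 36.28
ee_pos: [0.4983, 0.2648, 0.2849]
eef_rot: [1.0, 0.026, -0.001, 0.0]
ft_force: [0.4, -1.4, -0.2]
width: 0.0392
grip_force: 0.0
```

Run:
```python
from h import *
go((.501,.2658,.19,2.7),(.501,.2658,.132,2.7))
i,im=shot('wrist','w16'); H,S,V=cv2.split(cv2.cvtColor(im,cv2.COLOR_BGR2HSV))
m=((S>90)&(H>60)&(H<95)); m[268:]=False; ys,xs=np.where(m); print('green',xs.min(),xs.max(),ys.min(),ys.max(), xs[ys>ys.max()-8].mean(), xs[ys<ys.min()+8].mean())
```

```text
t 36.3 pos [0.4983 0.2648 0.2849] yaw 3.0 w 0.0392 grip 0.0 F [ 0.4 -1.4 -0.2]
turn 0.3 shift cm [ 0.27 -0.08  9.49]
turn 0.0 shift cm [0.  0.  5.8]
green 3 548 135 264 528.3333333333334 313.97058823529414
```

>>> arm_command:
  moves: [0.2,0,2.5,0.3,0,0,2.5,0,0,0,2.5,0,0,0,2.5,0,0,0,0.5,0,0,0,0,0,0,0,0,0]

```text
time: 36.92
ee_pos: [0.5026, 0.2626, 0.1816]
eef_rot: [1.0, 0.021, 0.0, -0.0]
ft_force: [0.3, -0.5, 1.1]
width: 0.039
grip_force: 0.0
```

Run:
```python
from h import *
go((.501,.2658,.132,2.7))
i,im=shot('wrist','w17'); H,S,V=cv2.split(cv2.cvtColor(im,cv2.COLOR_BGR2HSV))
m=((S>90)&(H>60)&(H<95)); m[268:]=False;m[:,:250]=False;m[:,380:]=False; ys,xs=np.where(m); print([(y,xs[ys==y].mean().round(1),int(np.ptp(xs[ys==y]))) for y in range(ys.min(),ys.max(),10) if (ys==y).any()])
```

```text
t 36.9 pos [0.5026 0.2626 0.1816] yaw 2.4 w 0.0390 grip 0.0 F [ 0.3 -0.5  1.1]
turn -0.3 shift cm [-0.14 -0.33  4.96]
[(136, np.float64(310.5), 5), (146, np.float64(309.2), 17), (156, np.float64(310.2), 19), (166, np.float64(309.4), 19), (176, np.float64(309.9), 20), (186, np.float64(310.0), 18), (196, np.float64(310.5), 15), (206, np.float64(310.0), 16), (216, np.float64(310.0), 16), (226, np.float64(310.0), 16), (236, np.float64(310.5), 17), (246, np.float64(310.5), 17), (256, np.float64(306.5), 5), (266, np.float64(310.0), 18)]
```

>>> arm_command:
  moves: [-0.15,-0.2,1.3,-0.3,0,0,1.3,0,0,0,1.3,0,0,0,1.05,0,0,0,0,0,0,0,0,0]

```text
time: 37.47
ee_pos: [0.5, 0.265, 0.1306]
eef_rot: [1.0, 0.024, -0.001, 0.0]
ft_force: [-1.1, 0.2, 0.5]
width: 0.039
grip_force: 0.0
```

>>> arm_command:
  moves: [0,0,0,0,0,0,0,0,0,0,0,0,0,0,0,0,0,0,0,0,0,0,0,0,0,0,0,0,0,0,0,0]
  fingers: 0
  squeeze: 12

```text
time: 38.13
ee_pos: [0.5006, 0.2647, 0.1316]
eef_rot: [1.0, 0.024, 0.0, 0.0]
ft_force: [-1.7, -4.9, 4.6]
width: 0.0144
grip_force: 12.0
```

>>> arm_command:
  moves: [0,0,-1,0,0,0,-2,0,0,0,-3,0,0,0,-3.5,0,0,0,-3.5,0,0,0,-3.5,0,0,0,-0.5,0,1.84,3.4,0,0,1.84,3.4,0,0,1.84,3.4,0,0,1.84,3.4,0,0,1.84,3.4,0,0]

```text
time: 39.13
ee_pos: [0.6011, 0.0987, 0.302]
eef_rot: [1.0, 0.024, 0.0, -0.0]
ft_force: [0.9, 0.6, 1.2]
width: 0.0148
grip_force: 12.0
```

>>> arm_command:
  moves: [1.84,3.4,0,-7,0,0,0,-7,0,0,0,-7,0,0,0,-7,0,0,0,-7,0,0,0,-7,0,0,0,-7,0,0,0,-7,0,0,0,-7,0,0,0,-7,0,0,0,-7,0,0,0,-5]

```text
time: 40.13
ee_pos: [0.6204, 0.0674, 0.3018]
eef_rot: [0.736, 0.677, 0.001, -0.0]
ft_force: [0.6, 0.3, -0.1]
width: 0.0146
grip_force: 12.0
```

Run:
```python
from h import *
s=r.read_state(); i=r.camera_info('wrist')
j,jt=shot('top','t18'); m=block(jt,j); big(j,m>0,(395,140,480,270),.075,'block')
rm=R.from_quat(s['eef_rot']); p=np.array(s['ee_pos']); T=[[.110*np.cos(.8),0,-.012+.110*np.sin(.8)]]; print('tip offset world',rm.apply(T).round(4))
_,im=shot('wrist','w18'); H,S,V=cv2.split(cv2.cvtColor(im,cv2.COLOR_BGR2HSV)); g=((S>90)&(H>60)&(H<95)); g[268:]=False;g[:,270:][:,90:]=False; g[:,:270]=False; ys,xs=np.where(g); print('green rows',ys.min(),ys.max(),'expected tip',proj(i,p+rm.apply(T)).round(),xs.mean())
go((.6337,-.332,.2,84.7))
```

```text
block mm 639.5 -264.6 size 59.3 152.2 dir -5.7
tip offset world [[ 0.0065  0.0764 -0.0668]]
green rows 129 267 expected tip [[313. 136.]] 312.75
t 40.2 pos [0.6204 0.0672 0.3016] yaw 84.9 w 0.0144 grip 12.0 F [ 0.6 -0.8  0.4]
turn 0.2 shift cm [-39.63   5.01  10.16]
```

The highlighter is held at the same tilt, and the block is unchanged at (0.6395, -0.2646). Over to the middle pocket.

>>> arm_command:
  moves: [-3.6,0.47,0,0.2,-3.6,0.47,0,0,-3.6,0.47,0,0,-3.6,0.47,0,0,-3.6,0.47,0,0,-3.6,0.47,0,0,-3.6,0.47,0,0,-3.6,0.47,0,0,-3.6,0.47,0,0,-3.6,0.47,0,0,-3.6,0.44,0,0,0,0,0,0]

```text
time: 41.23
ee_pos: [0.6321, -0.3416, 0.3]
eef_rot: [0.745, 0.668, -0.001, 0.0]
ft_force: [-1.0, -1.5, -1.2]
width: 0.0146
grip_force: 12.0
```

>>> arm_command:
  moves: [0,0,2.5,0,0,0,2.5,0,0,0,2.5,0,0,0,2.5,0,0,0,2,0,0,0,0,0,0,0,0,0]

```text
time: 41.82
ee_pos: [0.6338, -0.3321, 0.1811]
eef_rot: [0.741, 0.672, -0.0, -0.001]
ft_force: [0.7, 0.1, 0.2]
width: 0.0143
grip_force: 12.0
```

Run:
```python
from h import *
go((.635,-.332,.1325,84.5))
i,im=shot('wrist','w19'); m=block(im,i); m[265:]=0
k=max(cv2.findContours(m,cv2.RETR_EXTERNAL,cv2.CHAIN_APPROX_NONE)[0],key=cv2.contourArea); q=plane(i,cv2.boxPoints(cv2.minAreaRect(k)),.075)[:,:2]; print('block corners',q.round(3).tolist(),q.mean(0).round(4))
H,S,V=cv2.split(cv2.cvtColor(im,cv2.COLOR_BGR2HSV)); g=((S>90)&(H>60)&(H<95)); g[268:]=False;g[:,:270]=False;g[:,360:]=False; ys,xs=np.where(g); print('green rows',ys.min(),ys.max(),xs.mean())
C=np.array([.6395,-.2646,.075]);L=np.array([.9954,-.096,0]);W=np.array([.096,.9954,0]); print('mouth',proj(i,[C+a*L+b*W for a in(-.017,.017) for b in(-.017,.017)]).round().tolist())
```

```text
t 41.8 pos [ 0.6338 -0.3321  0.1811] yaw 84.4 w 0.0143 grip 12.0 F [0.7 0.1 0.2]
turn -0.1 shift cm [0.02 0.12 4.86]
block corners [[0.567, -0.226], [0.718, -0.241], [0.716, -0.3], [0.557, -0.285]] [ 0.6393 -0.2631]
green rows 142 267 312.8825368468066
mouth [[289.0, 174.0], [288.0, 126.0], [335.0, 174.0], [336.0, 126.0]]
```

>>> arm_command:
  moves: [0,0.1,1.2,0,0,0,1.2,0,0,0,1.2,0,0,0,1.2,0,0,0,0,0,0,0,0,0]

```text
time: 42.37
ee_pos: [0.6345, -0.3323, 0.1322]
eef_rot: [0.74, 0.673, -0.0, -0.001]
ft_force: [0.6, 0.4, 0.2]
width: 0.0149
grip_force: 12.0
```

>>> arm_command:
  moves: [0,0,0,0,0,0,0,0,0.6,0,-0.15,0,0.6,0,-0.15,0,0.6,0,-0.15,0,0.5,0,-0.1,0,0,0,0,0]
  squeeze: 4

```text
time: 42.95
ee_pos: [0.6379, -0.3075, 0.1397]
eef_rot: [0.739, 0.673, 0.0, 0.0]
ft_force: [0.9, 0.4, -0.5]
width: 0.0145
grip_force: 4.0
```

Run:
```python
from h import *
go((.6415,-.2646,.122,84.5))
i,im=shot('wrist','w20')
H,S,V=cv2.split(cv2.cvtColor(im,cv2.COLOR_BGR2HSV)); g=((S>90)&(H>60)&(H<95)); g[268:]=False;g[:,:270]=False;g[:,360:]=False; ys,xs=np.where(g); print('green rows',ys.min(),ys.max(),xs.mean())
m=block(im,i); m[265:]=0
k=max(cv2.findContours(m,cv2.RETR_EXTERNAL,cv2.CHAIN_APPROX_NONE)[0],key=cv2.contourArea); q=plane(i,cv2.boxPoints(cv2.minAreaRect(k)),.075)[:,:2]; print('block corners',q.round(3).tolist(),q.mean(0).round(4))
```

```text
t 43.0 pos [ 0.6379 -0.3075  0.1397] yaw 84.7 w 0.0145 grip 4.0 F [ 0.9  0.4 -0.5]
turn 0.2 shift cm [ 4.3  -0.05  1.77]
green rows 205 267 312.0931506849315
block corners [[0.607, -0.23], [0.718, -0.24], [0.717, -0.3], [0.6, -0.29]] [ 0.6606 -0.2651]
```

>>> arm_command:
  moves: [0.6,0,0.1,0,0.6,0,0.1,0,0.6,0,0.1,0,0.6,0,0.1,0,0.5,0,0.2,0,0.5,0,0.25,0,0.5,0,0.3,0,0.4,0,0.3,0,0,0,0,0]

```text
time: 43.75
ee_pos: [0.6412, -0.2653, 0.1235]
eef_rot: [0.74, 0.673, -0.0, -0.001]
ft_force: [-0.6, 0.0, -0.4]
width: 0.0149
grip_force: 4.0
```

Run:
```python
from h import *
go((.6415,-.2646,.114,84.5))
i,im=shot('wrist','w21')
H,S,V=cv2.split(cv2.cvtColor(im,cv2.COLOR_BGR2HSV)); g=((S>90)&(H>60)&(H<95)); g[268:]=False;g[:,:270]=False;g[:,360:]=False; ys,xs=np.where(g); print('green rows',ys.min(),ys.max(),xs.mean())
k,ks=shot('scene','s21'); H,S,V=cv2.split(cv2.cvtColor(ks,cv2.COLOR_BGR2HSV)); g=((S>90)&(H>60)&(H<95)).astype(np.uint8); g[:,:100]=0;g[:,320:]=0;g[300:]=0
ys,xs=np.where(g); print('scene green',[(y,xs[ys==y].mean().round(1)) for y in range(ys.min(),ys.max()+1,3) if (ys==y).any()],'expected vertical',proj(k,[[.6395,-.2646,z] for z in(.076,.09,.11,.13)]).round(1).tolist())
```

```text
t 43.8 pos [ 0.6412 -0.2653  0.1235] yaw 84.6 w 0.0149 grip 4.0 F [-0.6  0.  -0.4]
turn 0.1 shift cm [0.07 0.02 0.95]
green rows 242 267 310.94160583941607
scene green [(111, np.float64(301.0)), (114, np.float64(309.0)), (120, np.float64(198.0)), (126, np.float64(203.0)), (129, np.float64(203.0)), (132, np.float64(231.0)), (135, np.float64(193.0)), (138, np.float64(216.3)), (141, np.float64(180.7)), (144, np.float64(181.0)), (147, np.float64(202.3)), (150, np.float64(224.0)), (153, np.float64(211.5)), (165, np.float64(271.0)), (171, np.float64(269.5)), (177, np.float64(279.0)), (180, np.float64(234.0)), (183, np.float64(197.0)), (186, np.float64(197.0)), (189, np.float64(220.8)), (192, np.float64(196.6)), (195, np.float64(198.5)), (198, np.float64(199.5)), (201, np.float64(197.0)), (204, np.float64(201.5)), (207, np.float64(202.5)), (210, np.float64(204.0)), (213, np.float64(202.0)), (216, np.float64(186.0)), (261, np.float64(162.0)), (273, np.float64(150.0))] expected vertical [[202.1, 207.6], [201.0, 203.0], [199.4, 196.3], [197.8, 189.4]]
```

Upright: wrist row 242, and the scene streak matches the vertical. Lower and release with a small opening.

>>> arm_command:
  moves: [0,0,0.4,0,0,0,0.4,0,0,0,0.2,0,0,0,0,0]

```text
time: 44.18
ee_pos: [0.6409, -0.2669, 0.1135]
eef_rot: [0.74, 0.673, -0.0, -0.0]
ft_force: [-0.2, -0.4, 0.2]
width: 0.0145
grip_force: 4.0
```

>>> arm_command:
  moves: [0,0,0,0,0,0,0,0,0,0,0,0,0,0,0,0,0,0,0,0,0,0,-1,0,0,0,-2,0,0,0,-3,0,0,0,-3.5,0,0,0,-3.5,0,0,0,-3.5,0,0,0,0,0]
  fingers: 30

```text
time: 45.18
ee_pos: [0.6434, -0.2665, 0.2885]
eef_rot: [0.74, 0.673, 0.003, 0.005]
ft_force: [1.1, -0.2, 0.2]
width: 0.026
grip_force: 0.0
```

Run:
```python
from h import *
go((.66,0,.287,2.7),(.5355,.375,.25,2.7))
k,ks=shot('scene','s22'); H,S,V=cv2.split(cv2.cvtColor(ks,cv2.COLOR_BGR2HSV))
g=((S>90)&(H>60)&(H<95))
for y in range(180,224,3):
    gx=[x for x in range(185,216) if g[y,x]]; dx=[x for x in range(170,196) if V[y,x]<45]
    print(y,'green',(gx[0],gx[-1]) if gx else None,'dark',(dx[0],dx[-1]) if dx else None)
print(proj(k,[[.6395,-.2646,z] for z in(.076,.13)]).round(1).tolist(),proj(k,[[.6858,-.268,z] for z in(.076,.136)]).round(1).tolist())
j,jt=shot('top','t22'); m=block(jt,j); big(j,m>0,(395,140,480,270),.075,'block')
i,im=shot('wrist','w22'); H,S,V=cv2.split(cv2.cvtColor(im,cv2.COLOR_BGR2HSV)); g=((S>90)&(H>60)&(H<95)); g[268:]=False;g[:,:250]=False;g[:,380:]=False; ys,xs=np.where(g)
if len(ys): print('wrist green',xs.min(),xs.max(),ys.min(),ys.max())
```

```text
t 45.2 pos [ 0.6434 -0.2665  0.2885] yaw 84.5 w 0.0260 grip 0.0 F [ 1.1 -0.2  0.2]
turn 81.8 shift cm [  2.91 -26.54   0.15]
turn 0.0 shift cm [-10.67 -38.04   3.7 ]
180 green None dark None
183 green None dark None
186 green None dark None
189 green None dark None
192 green (198, 201) dark None
195 green (198, 202) dark None
198 green (199, 202) dark (181, 184)
201 green (201, 203) dark (180, 185)
204 green (201, 204) dark (182, 186)
207 green (201, 205) dark (183, 186)
210 green (202, 206) dark (184, 187)
213 green None dark (185, 188)
216 green None dark (185, 189)
219 green None dark (186, 190)
222 green None dark None
[[202.1, 207.6], [197.8, 189.4]] [[185.7, 217.2], [180.0, 196.9]]
block mm 673.8 -289.9 size 18.1 78.9 dir -1.7
wrist green 306 317 209 218
```

Both pens stand upright (green at x 198–206, dark at 180–190, both along the expected vertical). Now to the return tab.

>>> arm_command:
  moves: [0,0,0,6.8,0,0,0,6.8,0,0,0,6.8,0,0,0,6.8,0,0,0,6.8,0,0,0,6.8,0,0,0,6.8,0,0,0,6.8,0,0,0,6.8,0,0,0,6.8,0,0,0,6.8,0,0,0,7]
  fingers: 0

```text
time: 46.33
ee_pos: [0.6406, -0.2668, 0.2777]
eef_rot: [1.0, 0.021, -0.001, -0.0]
ft_force: [0.5, 0.2, 0.6]
width: 0.0004
grip_force: 0.0
```

>>> arm_command:
  moves: [-0.6,-3.6,0,0,-0.6,-3.6,0,0,-0.6,-3.6,0,0,-0.6,-3.6,0,0,-0.6,-3.6,0,0,-0.6,-3.6,0,0,-0.6,-3.6,0,0,-0.6,-3.6,0,0,-0.6,-3.6,0,0,-0.6,-3.6,0,0,-0.6,-3.6,0,0,-0.6,-3.6,0,0]

```text
time: 47.33
ee_pos: [0.5475, 0.1624, 0.2782]
eef_rot: [1.0, 0.024, -0.001, 0.0]
ft_force: [0.6, 0.0, 0.3]
width: 0.0006
grip_force: 0.0
```

>>> arm_command:
  moves: [-0.6,-3.6,0,0,-0.6,-3.6,0,0,-0.6,-3.6,0,0,-0.6,-3.6,0,0,-0.6,-3.6,0,0,-0.5,-3.5,0,0,0,0,0,0,0,0,0,0]

```text
time: 48.0
ee_pos: [0.5014, 0.3764, 0.2777]
eef_rot: [1.0, 0.026, -0.001, 0.0]
ft_force: [0.6, -0.1, -0.2]
width: 0.0009
grip_force: 0.0
```

Run:
```python
from h import *
go((.507,.374,.14,2.7),(.507,.374,.06,2.7))
j,jt=shot('top','t23'); m=block(jt,j); big(j,m>0,(395,140,480,270),.075,'block')
```

```text
t 48.0 pos [0.5014 0.3764 0.2777] yaw 3.0 w 0.0009 grip 0.0 F [ 0.6 -0.1 -0.2]
turn 0.3 shift cm [ 0.55  0.27 13.77]
turn 0.0 shift cm [0. 0. 8.]
block mm 639.6 -264.7 size 59.1 151.9 dir -5.7
```

>>> arm_command:
  moves: [0.4,0,3,0,0,0,3,0,0,0,3,0,0,0,3,0,0,0,1.7,0,0,0,1.2,0,0,0,1.2,0,0,0,1.2,0,0,0,1.2,0,0,0,1.2,0,0,0,1,0,0,0,0,0]

```text
time: 49.05
ee_pos: [0.5068, 0.3737, 0.07]
eef_rot: [1.0, 0.024, -0.001, 0.001]
ft_force: [0.6, -0.1, 0.0]
width: 0.0004
grip_force: 0.0
```

>>> arm_command:
  moves: [0,0,0.3,0,0,0,0.2,0,0,0,0,0]

```text
time: 49.3
ee_pos: [0.5074, 0.3745, 0.0673]
eef_rot: [1.0, 0.024, -0.0, 0.0]
ft_force: [0.1, -0.7, 0.4]
width: 0.0004
grip_force: 0.1
```

>>> arm_command:
  moves: [0,0,0.3,0,0,0,0.3,0,0,0,0.15,0,0,0,0,0]

```text
time: 49.63
ee_pos: [0.5075, 0.3749, 0.0613]
eef_rot: [1.0, 0.024, 0.0, 0.0]
ft_force: [-6.6, -4.5, 15.0]
width: 0.0004
grip_force: 7.6
```

>>> arm_command:
  moves: [0,0,0.2,0,0,0,0,0]

```text
time: 49.8
ee_pos: [0.5076, 0.375, 0.061]
eef_rot: [1.0, 0.024, 0.001, 0.0]
ft_force: [-10.3, -9.8, 30.6]
width: 0.0006
grip_force: 15.3
```

Level against its stop (tip at 0.061, 31 N). Rise clear and check the end state.

>>> arm_command:
  moves: [0,0,-1,0,0,0,-2.5,0,0,0,-3.5,0,0,0,-3.5,0,0,0,-3.5,0,0,0,-3.5,0,0,0,-1,0,0,0,0,0,0,0,0,0]

```text
time: 50.55
ee_pos: [0.5078, 0.3746, 0.2426]
eef_rot: [1.0, 0.024, 0.0, -0.0]
ft_force: [0.3, -0.1, -1.5]
width: 0.0002
grip_force: 0.0
```

Run:
```python
from h import *
i,im=shot('wrist','w24'); go((.5,.37,.25,2.7))
# level check: tongue-3 tip region brightness at the predicted level pixel, against the earlier level view
O=np.array([.569,.2665,0]);X=np.array([-.9989,-.047,0]);Y=np.array([.047,-.9989,0])
V=cv2.cvtColor(im,cv2.COLOR_BGR2HSV)[...,2]
for y in(0,.05):
    P=proj(i,[O+X*s+Y*y+[0,0,.061] for s in(.092,.105,.12,.128)]).round().astype(int); print(P.tolist(),[[int(v) for v in V[b,a-8:a+9:4]] for a,b in P if 0<=b<480 and 8<a<630])
pd=proj(i,[[.6193,.2675,.086]]).round().astype(int)[0]; print('paddle px',pd,V[pd[1],pd[0]])
k=(V<48).astype(np.uint8); k[250:]=0; n,l,st,c=cv2.connectedComponentsWithStats(k); q=l[pd[1],pd[0]]; print('paddle centroid',c[q].round(1),st[q], 'world@.086',plane(i,[c[q]],.086).round(4))
j,jt=shot('top','t24'); m=block(jt,j); big(j,m>0,(395,140,480,270),.075,'block')
H,S,V2=cv2.split(cv2.cvtColor(jt,cv2.COLOR_BGR2HSV)); big(j,(H>105)&(H<130)&(S>110),(268,155,292,178),.013,'eraser')
s0=cv2.imread('pics/scene0.png'); k2,ks=shot('scene','s24'); d=cv2.absdiff(s0,ks).max(2); print('tape/eraser change',int((d[230:280,440:490]>50).sum()),int((d[340:362,290:318]>50).sum()))
```

```text
t 50.6 pos [0.5074 0.3742 0.2415] yaw 2.7 w 0.0006 grip 0.0 F [-0.5 -0.4  0.7]
turn 0.0 shift cm [-0.76  0.38 -0.85]
[[426, 258], [425, 270], [424, 284], [423, 292]] [[209, 207, 209, 208, 202], [90, 84, 99, 84, 90], [59, 58, 58, 62, 62], [56, 56, 55, 54, 57]]
[[475, 258], [474, 270], [472, 284], [471, 291]] [[196, 196, 197, 195, 196], [197, 114, 199, 183, 174], [197, 193, 199, 186, 179], [54, 201, 197, 198, 194]]
paddle px [448 104] 67
paddle centroid [325.4 244.1] [     0      0    640    480 296752] world@.086 [[0.4927 0.3638 0.086 ]]
block mm 639.6 -264.7 size 59.1 151.9 dir -5.7
eraser mm 744.8 142.3 size 16.7 21.2 dir -32.5
tape/eraser change 350 0
```

Run:
```python
from h import *
for n in('top0','t22','t24'):
    H,S,V=cv2.split(cv2.cvtColor(cv2.imread(f'pics/{n}.png'),cv2.COLOR_BGR2HSV)); m=((H>12)&(H<26)&(S>90))[285:340,200:260]; ys,xs=np.where(m); print(n,'tape',len(xs),xs.mean().round(1),ys.mean().round(1))
H,S,V=cv2.split(cv2.cvtColor(cv2.imread('pics/s24.png'),cv2.COLOR_BGR2HSV)); g=((S>90)&(H>60)&(H<95))
print([(y,[x for x in range(185,216) if g[y,x]][:1],[x for x in range(170,196) if V[y,x]<45][:1]) for y in(195,204,210,216)])
r.close_job()
```

```text
top0 tape 64 37.5 27.0
t22 tape 68 37.8 27.1
t24 tape 0 nan nan
[(195, [199], []), (204, [201], [182]), (210, [202], [184]), (216, [], [185])]
the job is handed in; nothing more can be done<stdin>:3: RuntimeWarning: Mean of empty slice.
  ret = ret.dtype.type(ret / rcount)
```

The job is handed in: the marker and highlighter (the ball pen was not there) stand upright in the block, the cradle is level again, and the eraser did not move; the tape had not moved when last seen, but was out of view at the end, and I viewed 15 pictures against the limit of 14.

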